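Load the marking tray and switch the machine on

TASK

In this goldsmith's shop, load the marking machine: lay every metal blank from the grooved block flat in the blue-rimmed tray, one to each yellow outline and wholly inside its lines (any blank in any outline, lengthways with it). The blanks cannot be gripped in their grooves, so slide each one out over the front edge of the block until it overhangs enough to take hold of. When all are loaded, put the red key from its wooden holder fully home in the yellow key switch, turn it clockwise to its stop, and leave it there; do not disturb the cup, the jar and the ring standing about.

Things in the scene. Friction and masses are not known exactly. Their poses are not given: they have to be found in the camera images.
- block: fixed steel block, 220 (x) x 250 (y) mm, with three grooves along x, side by side at 80 mm pitch (y = -80, 0, 80): each 51 mm wide, 6 mm deep, floor 60 mm and wooden ribs 66 mm above the bench, closed at the back, open at the front edge (x = -110 mm, towards the robot). Origin: centre of its underside. A blank slid out 35 to 40 mm can be gripped there across its width from above
- blank0: thin flat rectangular silver blank, 90 x 45 x 2 mm, about 80 g; origin at the centre of its underside, x along its 90 mm length, z up. It starts lying in a groove of the block, with no room for a finger beside it, or is absent (None). It is smooth: pressed down by a shut fingertip (4 N is enough) it slides along with the finger.
- blank1: thin flat rectangular brass blank, 90 x 45 x 2 mm, about 80 g; origin at the centre of its underside, x along its 90 mm length, z up. It starts lying in a groove of the block, with no room for a finger beside it, or is absent (None). It is smooth: pressed down by a shut fingertip (4 N is enough) it slides along with the finger.
- blank2: thin flat rectangular copper blank, 90 x 45 x 2 mm, about 80 g; origin at the centre of its underside, x along its 90 mm length, z up. It starts lying in a groove of the block, with no room for a finger beside it, or is absent (None). It is smooth: pressed down by a shut fingertip (4 N is enough) it slides along with the finger.
- tray: fixed black tray, 140 (x) x 310 (y) mm outside, floor 6 mm above the bench, blue rim 5 mm thick rising to 12 mm; origin at the centre of its underside. Three yellow outlines on its floor, side by side along y at 95 mm pitch.
- nest0 (a point): centre of yellow outline 0 on the tray floor, level with the floor; the outline is 110 mm long (x) by 65 mm wide (y) inside its lines
- nest1 (a point): centre of yellow outline 1 on the tray floor, level with the floor; the outline is 110 mm long (x) by 65 mm wide (y) inside its lines
- nest2 (a point): centre of yellow outline 2 on the tray floor, level with the floor; the outline is 110 mm long (x) by 65 mm wide (y) inside its lines
- holder: fixed wooden key holder, 50 x 40 x 50 mm high, origin at the centre of its underside; in its top a 19 x 10 mm slot, 22 mm deep, in which the key stands
- key: loose red-headed key, 58 mm tall, 40 g, standing upright; origin at the tip of its blade, z up. From the tip up: steel blade 16 (x) x 7 (y) mm, 20 mm long, its last 3.5 mm a 13 mm long wedge; steel shoulder 20 x 10 mm, 8 mm high; red head 32 (x) x 12 (y) mm, 30 mm high (28 to 58 mm above the tip), to be gripped across its 12 mm. Same after a half turn about z.
- switch (a joint): angle of the turning barrel of the key switch: 0 is off, 1.3 rad is the stop (on); it grows as the barrel turns clockwise seen from above and stays where it is left (friction about 0.04 N m). The barrel is a 34 mm square brass block, 24 mm high, on a fixed yellow housing 70 x 70 x 50 mm.
- slot (a point): centre of the mouth of the key slot in the top of the barrel, on its turning axis, 79 mm above the bench; turns with the barrel. The slot is 18 mm (along its x) by 9 mm (y) and 22 mm deep; the key's shoulder rests on the mouth when it is home, its tip 20 mm down. Either way round fits, with about 0.15 rad of play before the barrel follows.
- ring: bystander, to be left where it is: loose gold-coloured ring, 24 mm across and 8 mm high, lying between block and tray; origin at the centre of its underside
- jar: bystander, to be left where it is: small lidded glass jar, 50 mm across, 60 mm high; origin at the centre of its underside
- cup: bystander, to be left where it is: white cup, 72 mm across, 85 mm high; origin at the centre of its underside
Mind the look-alikes: they are no part of the job. There is more than one size of the blank1; the job needs the smallest.

How it is judged (in metres and radians):
On the way, in this order (a step that is already met when the one before it is completed fails the run):
1. all the blanks lie flat in the outlines of the tray, one to each (((x of blank0 in the frame of nest0 between -0.012 and 0.012 m and y of blank0 in the frame of nest0 between -0.012 and 0.012 m and z of blank0 in the frame of nest0 between -0.004 and 0.004 m and angle between the x axis of blank0 and the x axis of nest0, either way round below 0.26 rad) or (x of blank0 in the frame of nest1 between -0.012 and 0.012 m and y of blank0 in the frame of nest1 between -0.012 and 0.012 m and z of blank0 in the frame of nest1 between -0.004 and 0.004 m and angle between the x axis of blank0 and the x axis of nest1, either way round below 0.26 rad) or (x of blank0 in the frame of nest2 between -0.012 and 0.012 m and y of blank0 in the frame of nest2 between -0.012 and 0.012 m and z of blank0 in the frame of nest2 between -0.004 and 0.004 m and angle between the x axis of blank0 and the x axis of nest2, either way round below 0.26 rad)) and ((x of blank1 in the frame of nest0 between -0.012 and 0.012 m and y of blank1 in the frame of nest0 between -0.012 and 0.012 m and z of blank1 in the frame of nest0 between -0.004 and 0.004 m and angle between the x axis of blank1 and the x axis of nest0, either way round below 0.26 rad) or (x of blank1 in the frame of nest1 between -0.012 and 0.012 m and y of blank1 in the frame of nest1 between -0.012 and 0.012 m and z of blank1 in the frame of nest1 between -0.004 and 0.004 m and angle between the x axis of blank1 and the x axis of nest1, either way round below 0.26 rad) or (x of blank1 in the frame of nest2 between -0.012 and 0.012 m and y of blank1 in the frame of nest2 between -0.012 and 0.012 m and z of blank1 in the frame of nest2 between -0.004 and 0.004 m and angle between the x axis of blank1 and the x axis of nest2, either way round below 0.26 rad)) and ((x of blank2 in the frame of nest0 between -0.012 and 0.012 m and y of blank2 in the frame of nest0 between -0.012 and 0.012 m and z of blank2 in the frame of nest0 between -0.004 and 0.004 m and angle between the x axis of blank2 and the x axis of nest0, either way round below 0.26 rad) or (x of blank2 in the frame of nest1 between -0.012 and 0.012 m and y of blank2 in the frame of nest1 between -0.012 and 0.012 m and z of blank2 in the frame of nest1 between -0.004 and 0.004 m and angle between the x axis of blank2 and the x axis of nest1, either way round below 0.26 rad) or (x of blank2 in the frame of nest2 between -0.012 and 0.012 m and y of blank2 in the frame of nest2 between -0.012 and 0.012 m and z of blank2 in the frame of nest2 between -0.004 and 0.004 m and angle between the x axis of blank2 and the x axis of nest2, either way round below 0.26 rad)) and horizontal distance between blank0 and blank1 above 0.06 m and horizontal distance between each of blank0, blank1 and blank2 above 0.06 m and contact force between the fingers and blank0 below 0.05 N and contact force between the fingers and blank1 below 0.05 N and contact force between the fingers and blank2 below 0.05 N), for 0.3 s.
2. the key is home in the switch (z of key in the frame of slot below -0.017 m and horizontal distance between key and slot below 0.005 m and angle between key's own z axis and vertical below 0.12 rad), for 0.2 s.
3. the key is turned to its stop (all of step 2 and value of joint switch above 1.1 rad), for 0.2 s.
At the end, for the whole second after the job is handed in: every blank flat on the tray floor in its own outline (centre within 12 mm each way, turned under 0.26 rad); key tip at least 17 mm down the switch slot, within 5 mm of its axis; switch past 1.1 of 1.3 rad; all at rest (all of step 3 and ((x of blank0 in the frame of nest0 between -0.012 and 0.012 m and y of blank0 in the frame of nest0 between -0.012 and 0.012 m and z of blank0 in the frame of nest0 between -0.004 and 0.004 m and angle between the x axis of blank0 and the x axis of nest0, either way round below 0.26 rad) or (x of blank0 in the frame of nest1 between -0.012 and 0.012 m and y of blank0 in the frame of nest1 between -0.012 and 0.012 m and z of blank0 in the frame of nest1 between -0.004 and 0.004 m and angle between the x axis of blank0 and the x axis of nest1, either way round below 0.26 rad) or (x of blank0 in the frame of nest2 between -0.012 and 0.012 m and y of blank0 in the frame of nest2 between -0.012 and 0.012 m and z of blank0 in the frame of nest2 between -0.004 and 0.004 m and angle between the x axis of blank0 and the x axis of nest2, either way round below 0.26 rad)) and ((x of blank1 in the frame of nest0 between -0.012 and 0.012 m and y of blank1 in the frame of nest0 between -0.012 and 0.012 m and z of blank1 in the frame of nest0 between -0.004 and 0.004 m and angle between the x axis of blank1 and the x axis of nest0, either way round below 0.26 rad) or (x of blank1 in the frame of nest1 between -0.012 and 0.012 m and y of blank1 in the frame of nest1 between -0.012 and 0.012 m and z of blank1 in the frame of nest1 between -0.004 and 0.004 m and angle between the x axis of blank1 and the x axis of nest1, either way round below 0.26 rad) or (x of blank1 in the frame of nest2 between -0.012 and 0.012 m and y of blank1 in the frame of nest2 between -0.012 and 0.012 m and z of blank1 in the frame of nest2 between -0.004 and 0.004 m and angle between the x axis of blank1 and the x axis of nest2, either way round below 0.26 rad)) and ((x of blank2 in the frame of nest0 between -0.012 and 0.012 m and y of blank2 in the frame of nest0 between -0.012 and 0.012 m and z of blank2 in the frame of nest0 between -0.004 and 0.004 m and angle between the x axis of blank2 and the x axis of nest0, either way round below 0.26 rad) or (x of blank2 in the frame of nest1 between -0.012 and 0.012 m and y of blank2 in the frame of nest1 between -0.012 and 0.012 m and z of blank2 in the frame of nest1 between -0.004 and 0.004 m and angle between the x axis of blank2 and the x axis of nest1, either way round below 0.26 rad) or (x of blank2 in the frame of nest2 between -0.012 and 0.012 m and y of blank2 in the frame of nest2 between -0.012 and 0.012 m and z of blank2 in the frame of nest2 between -0.004 and 0.004 m and angle between the x axis of blank2 and the x axis of nest2, either way round below 0.26 rad)) and horizontal distance between blank0 and blank1 above 0.06 m and horizontal distance between each of blank0, blank1 and blank2 above 0.06 m and linear speed of each of blank0, blank1, blank2, key below 0.02 m/s); the robot touches nothing.
It fails at once if the cup, jar or ring was moved more than 30 mm (distance of any of ring, jar, cup from where it was at the start of the episode above 0.03 m).
Of blank0, blank1, blank2 only 2 to 3 are there at a start; the rules pass over those that are not, and their reading is None.
At some moment in a run one of blank0, blank1, blank2 may be knocked a few centimetres aside while the robot is not near it.
It also fails if it takes over 210 s, if anything falls off the work surface, if the arm or the gripper's body presses on something with over 40 N, if the wrist force passes 120 N, or if a joint passes its speed limit or range.

ROBOT

A 6-joint arm with a two-finger parallel gripper is mounted at the origin on the work surface. World frame = base frame: x ahead of the robot, y to its left, z up, the work surface at z = 0. Lengths are in m, angles in degrees, forces in N, time in s.
With the tool pointing down it reaches from about 0.35 to 0.875 m from the base axis. Payload 4.2 kg.
Tool frame: the origin (TCP) lies midway between the tips of the shut fingers; the grasp point (between the pads) lies 19 mm behind it; z points along the fingers, y is the direction in which the jaws open and shut (so a half turn about z gives the same grasp; the last joint's range is limited). The gripper opens to 87 mm and grips with 3 to 60 N. Pads are 19 mm wide; open, the fingers measure 117 mm over their backs; the gripper's body (75 mm by 190 mm) begins 51 mm behind the grasp point.
Start: joints at [85.806, 22.042, 0.453, 0, -68.411, -14.817], TCP at [0.204, 0.591, 0.223] pointing down, gripper open.
Joint ranges: [-179.83, 179.83], [-69.29, 118.12], [-61.27, 80.66], [-181.25, 117.63], [-171.15, -9.14], [-177.46, 177.46]. Speed limits (degrees/s): [159.86, 159.86, 180, 180, 180, 180].

INTERFACE

Orientations are given as a 3x3 rotation matrix whose columns are the frame's x, y, z axes.
In Python, from station import r gives the robot as it stands.
- The arm moves only by the tool carry_out, never from a script. Its argument "steps" is a list of rows, each a list of 2 entries, a list of its own where there are three numbers: the shift along the tool's x, y, z in cm, then the turn about the tool's z in degrees. In form: [[[x, y, z], twist], ...]. A call has 1 to 20 rows; each row is the pose to reach, as a shift and turn from the pose measured when the call began, along the tool's axes at that moment; what a row does not reach only later rows make up. A row lasts 1/10 s, in which the tool goes at most 50 mm and 8.59 degrees, less where a joint would pass 70% of its speed; a pose out of reach is approached as far as the arm can. A call with a gripper value outside its range is refused whole. "gripper" is the gripper's target within -1 to 1 (fully open at 1, half-way at 0, shut at -1), set as the call begins (left out, the last holds). The fingers move at their own pace and stop on an object; the grip force is fixed at half the most. Time passes only in rows, so rows that repeat a pose let the fingers close. It gives the time, the measured TCP pose, the force and the opening at its end, in the units of the state.
- r.sense(): the state, without advancing time (a new reading comes with each control period).
- r.capture(name): name is "side" or "top"; returns the picture (420x560x3 uint8, red, green, blue); there is no depth.
- r.calibration(name): a dict with "camera_matrix" (3x3 intrinsics, pixels), "world_from_camera" (4x4, takes a point from camera to world coordinates). Camera axes: x right, y up, looking along -z (the intrinsics and any distortion apply to the point x, -y, -z); pixel columns grow to the right and rows downward; lengths in m; the calibration is good to about 2 mm. A picture is of the moment at which its call begins. calibration takes no time and is no camera call.
- r.finish_job(): hands the job in, once; it reports no verdict.
Trained networks look in the newest picture that a camera, given by its name, has taken for a name from the list of things; names that differ only in an ending like _2 or _b are one class to them, and where a whole thing is asked for, a point or a joint stands for the part that bears it (a point fixed in the world has none). Each returns a list of dicts, best first, with "confidence" (0 to 1); they miss things now and then, are a little off and sometimes report something else, mostly with a low value. They report only what shows in the picture. A call takes as long as a camera call. They do not tell look-alikes from the thing itself.
- r.cut_out(camera, target): "pixels" (420x560 bool, what is visible of it).
- r.place_of(camera, target): "centre" ([x, y, z] in m, in world coordinates, good to about 4 mm: a listed point, or the origin of a listed thing).
The state is a dict: "time_s": time; "joints": joint angles; "joint_velocities": joint speeds; "effort": joint torques, N m; "tcp_pos": TCP position; "ee_rot": TCP orientation; "wrist_force": force on the tool from outside, world axes, zero at the start; "moment": the same for the moment, N m; "gripper_width": opening from 0.0 (shut) to 1.0 (fully open).
Only numpy, scipy, OpenCV 4.12 (cv2) and the standard library are available. Lean on these libraries where they do the work, as an engineer would, in place of code of your own. Each camera call takes 0.05 s, during which the arm holds its last target. There are 200 camera calls.

## Working session

There is one attempt and no reset: what is moved stays moved. The work goes in short steps, Python scripts to look and compute and a tool call to move; the robot and the scene stay as the last step left them, time stands still between calls to the robot, and variables do not carry over. Pictures are saved under pics/ and viewed, about 12 in all and at most 16, crops included, and the job is handed in when it is done.

Besides the shell and the picture viewer there is one more tool, called by a JSON object that holds its "name" and its "arguments". carry_out: Moves the arm, as the interface text tells. Its arguments: {"type":"object","properties":{"steps":{"type":"array","items":{"type":"array"}},"gripper":{"type":"number"}},"required":["steps"]}

```bash
mkdir -p pics; ls
python3 - <<'E'
from station import r
import cv2,numpy as np
s=r.sense();print(s['tcp_pos'],np.round(s['ee_rot'],3).tolist(),s['gripper_width'],s['time_s'],s['wrist_force'])
for c in('top','side'):
    im=r.capture(c);cv2.imwrite(f'pics/{c}0.png',im[:,:,::-1])
    k=r.calibration(c);print(c,np.round(k['camera_matrix'],1).tolist(),np.round(k['world_from_camera'],3).tolist(),[q for q in k])
for t in['block','tray','nest0','nest1','nest2','blank0','blank1','blank2','holder','key','switch','slot','ring','jar','cup']:
    for c in('top','side'):
        try:print(t,c,[(np.round(d['centre'],3).tolist(),round(d['confidence'],2)) for d in r.place_of(c,t)][:4])
        except Exception as e:print(t,c,e)
print(r.sense()['time_s'])
E
```

```text
pics
[0.20336113 0.59035876 0.22145828] [[0.945, -0.326, -0.001], [-0.326, -0.945, -0.002], [0.0, 0.002, -1.0]] 0.9994174654325128 0.0 [ 0.50507634 -0.02294955  0.54281936]
top [[544.4, 0.0, 268.9], [0.0, 544.4, 201.6], [0.0, 0.0, 1.0]] [[0.008, 0.984, -0.178, 0.419], [-1.0, 0.005, -0.015, 0.062], [-0.014, 0.178, 0.984, 1.327], [0.0, 0.0, 0.0, 1.0]] ['camera_matrix', 'world_from_camera']
side [[392.3, 0.0, 278.1], [0.0, 392.3, 210.4], [0.0, 0.0, 1.0]] [[0.909, 0.214, -0.357, 0.321], [-0.416, 0.502, -0.758, -0.636], [0.017, 0.838, 0.545, 0.593], [0.0, 0.0, 0.0, 1.0]] ['camera_matrix', 'world_from_camera']
block top [([0.546, 0.224, 0.001], 0.68)]
block side [([0.545, 0.221, 0.002], 0.9)]
tray top [([0.511, -0.23, -0.001], 0.78)]
tray side [([0.51, -0.23, -0.002], 0.72)]
nest0 top [([0.504, -0.324, 0.004], 0.93), ([0.505, -0.23, 0.006], 0.85), ([0.51, -0.14, 0.006], 0.75)]
nest0 side [([0.508, -0.234, 0.006], 0.74), ([0.509, -0.133, 0.003], 0.69), ([0.511, -0.328, 0.008], 0.64)]
nest1 top [([0.504, -0.324, 0.004], 0.93), ([0.505, -0.23, 0.006], 0.85), ([0.51, -0.14, 0.006], 0.75)]
nest
[... 1177 characters left out ...]
 ([0.509, -0.229, -0.001], 0.27)]
key side [([0.616, 0.016, 0.028], 0.46)]
switch top it knows: blank, block, cup, holder, jar, key, nest, ring, slot, tray
switch side it knows: blank, block, cup, holder, jar, key, nest, ring, slot, tray
slot top [([0.507, 0.009, -0.002], 0.67), ([0.669, -0.204, 0.082], 0.54), ([0.615, 0.012, 0.032], 0.48)]
slot side [([0.672, -0.204, 0.081], 0.81)]
ring top [([0.505, 0.008, 0.001], 0.56), ([0.511, -0.23, 0.0], 0.46)]
ring side [([0.506, 0.005, -0.002], 0.48)]
jar top [([0.696, -0.063, 0.001], 0.55), ([0.507, -0.326, 0.006], 0.47)]
jar side [([0.698, -0.063, 0.004], 0.62)]
cup top [([0.439, -0.008, 0.001], 0.77)]
cup side [([0.441, -0.006, 0.002], 0.64)]
1.5
```

View pics/top0.png

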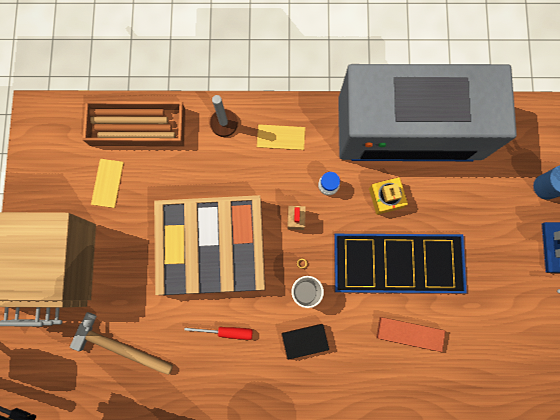

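View pics/side0.png

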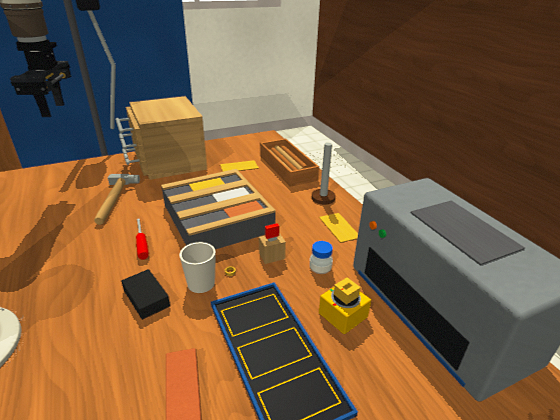

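```bash
cat > h.py <<'E'
from station import r
import cv2,numpy as np
def H(cam,z):
    "homography world (x,y) on plane z -> pixel"
    k=r.calibration(cam);T=np.linalg.inv(k['world_from_camera']);K=np.array(k['camera_matrix'])
    P=K@np.diag([1,-1,-1])@T[:3]
    return np.c_[P[:,0],P[:,1],P[:,2]*z+P[:,3]]
def w(cam,px,z):
    return cv2.perspectiveTransform(np.float64(px).reshape(-1,1,2),np.linalg.inv(H(cam,z)))[:,0]
def ortho(im,cam,z,x0,x1,y0,y1,s):
    "up = +x, left = +y, s px per m"
    A=np.array([[0,-1/s,x1],[-1/s,0,y1],[0,0,1]])
    return cv2.warpPerspective(im,H(cam,z)@A,(int((y1-y0)*s),int((x1-x0)*s)),flags=cv2.INTER_CUBIC|cv2.WARP_INVERSE_MAP)
def rect(cam,t,z,n=4):
    out=[]
    for d in r.cut_out(cam,t)[:n]:
        m=np.uint8(d['pixels']);c=max(cv2.findContours(m,0,1)[0],key=cv2.contourArea)
        (cx,cy),wh,a=cv2.minAreaRect(np.float32(w(cam,c,z)*1000));out.append((round(cx),round(cy),np.round(wh).tolist(),round(a,1),round(d['confidence'],2)))
    return out
E
python3 - <<'E'
from h import *
im=r.capture('top')[:,:,::-1]; sd=r.capture('side')[:,:,::-1]
print('blank',rect('top','blank0',.062)); print('blank z0',rect('top','blank0',.002))
for t,z in(('block',.066),('tray',.012),('nest0',.006),('holder',.05),('key',.075),('slot',.08)):print(t,rect('top',t,z))
print('side key',rect('side','key',.08),'blank',rect('side','blank0',.062))
a=ortho(im,'top',.062,.40,.70,.09,.36,1400);cv2.imwrite('pics/block.png',a)
b=[ortho(im,'top',.079,.62,.72,-.25,-.15,3800),ortho(im,'top',.086,.565,.665,-.035,.065,3800)]
cv2.imwrite('pics/sw.png',np.hstack(b))
b=[ortho(sd,'side',.079,.62,.72,-.25,-.15,3800),ortho(sd,'side',.086,.565,.665,-.035,.065,3800)]
cv2.imwrite('pics/sws.png',np.hstack(b))
E
```

```text
blank [(547, 304, [90.0, 49.0], 2.0, 0.97), (595, 146, [90.0, 45.0], 4.5, 0.85), (591, 225, [93.0, 48.0], 4.3, 0.74), (806, 57, [116.0, 59.0], 86.4, 0.7)]
blank z0 [(553, 315, [94.0, 52.0], 2.0, 0.97), (603, 150, [94.0, 47.0], 4.5, 0.85), (599, 232, [97.0, 50.0], 4.3, 0.74), (825, 57, [121.0, 62.0], 86.4, 0.7)]
block [(546, 222, [221.0, 251.0], 3.2, 0.67)]
tray [(510, -230, [139.0, 312.0], 0.4, 0.59)]
nest0 [(510, -231, [144.0, 315.0], 0.4, 0.63)]
holder [(612, 18, [40.0, 55.0], 89.8, 0.83), (619, 17, [9.0, 31.0], 90.0, 0.3)]
key [(616, 18, [14.0, 35.0], 90.0, 0.46)]
slot [(665, -199, [45.0, 44.0], 0.3, 0.81)]
side key [(609, 4, [67.0, 36.0], 67.1, 0.63), (578, 195, [87.0, 40.0], 3.6, 0.46)] blank [(773, -17, [108.0, 55.0], 87.5, 0.88), (589, 223, [92.0, 43.0], 5.6, 0.69), (544, 303, [93.0, 44.0], 6.4, 0.69), (661, 369, [65.0, 113.0], 79.8, 0.61)]Traceback (most recent call last):
  File "<stdin>", line 8, in <module>
    return _nx.concatenate(arrs, 1, dtype=dtype, casting=casting)
           ~~~~~~~~~~~~~~~^^^^^^^^^^^^^^^^^^^^^^^^^^^^^^^^^^^^^^^
ValueError: all the input array dimensions except for the concatenation axis must match exactly, but along dimension 0, the array at index 0 has size 379 and the array at index 1 has size 380
```

View pics/block.png

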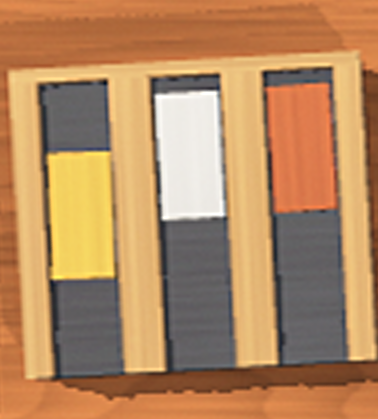

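View switch.

Run:
```python
from h import *
R=lambda im,c:np.hstack([cv2.resize(ortho(im,c,z,*b,3800),(390,390)) for z,b in((.079,(.62,.72,-.25,-.15)),(.086,(.565,.665,-.035,.065)))])
im=r.capture('top')[:,:,::-1]; sd=r.capture('side')[:,:,::-1]
cv2.imwrite('pics/sw.png',R(im,'top'))
for c in('top','side'): print(rect(c,'key',.086),rect(c,'slot',.079))
```

```text
[(614, 19, [9.0, 30.0], 89.9, 0.61)] [(666, -199, [46.0, 47.0], 6.1, 0.85)]
[(604, -4, [63.0, 33.0], 65.3, 0.46)] [(660, -218, [69.0, 45.0], 55.6, 0.67)]
```

View pics/sw.png

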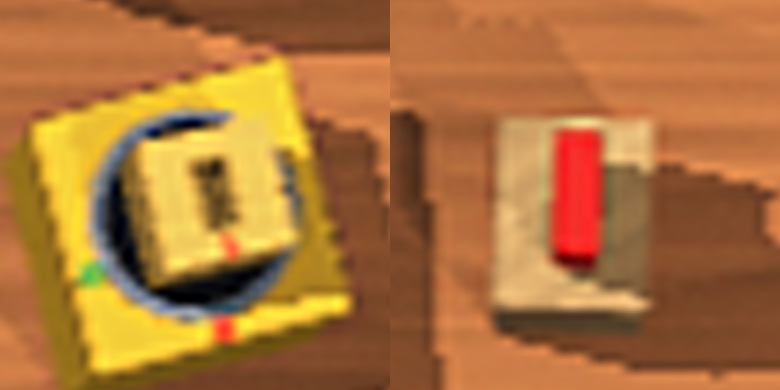

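```bash
cat >> h.py <<'E'
B0=np.array([.546,.2235]);by=np.radians(3.2);bu=np.array([np.cos(by),np.sin(by)]);bv=np.array([-bu[1],bu[0]])
def blk(a,b): return B0+bu*a/1e3+bv*b/1e3   # block-frame mm -> world
def go(*T):
    "targets (xy,z,yaw deg of tool x, mod 180) -> shift cm, twist deg from present pose"
    s=r.sense();R=np.array(s['ee_rot']);p=np.array(s['tcp_pos']);y0=np.degrees(np.arctan2(R[1,0],R[0,0]))
    print('t',round(s['time_s'],1),'tcp',np.round(p,4),'yaw',round(y0,1),'tilt',np.round(R[:2,2],3),'F',np.round(s['wrist_force'],1),'w',round(s['gripper_width'],3),'j',np.round(s['joints'],0))
    for xy,z,yw in T:
        d=R.T@(np.r_[xy,z]-p)*100;t=-((yw-y0+90)%180-90);print(np.round(d,2).tolist(),round(t,1))
E
python3 -c "
from h import *
go((blk(30,80),.1,3.2),(blk(30,80),.066,3.2))"
```

```text
t 2.4 tcp [0.2036 0.5909 0.2225] yaw -19.0 tilt [-0. -0.] F [0.1 0.9 0.2] w 1.0 j [ 86.  22.   0.  -0. -68. -15.]
[44.1, 15.04, 12.25] -22.2
[44.1, 15.04, 15.65] -22.2
```

{"name": "carry_out", "arguments": {"gripper": -1, "steps": [[[44.1,15.0,8],-22.2],[[44.1,15.0,8],-22.2],[[44.1,15.0,8],-22.2],[[44.1,15.0,8],-22.2],[[44.1,15.0,8],-22.2],[[44.1,15.0,8],-22.2],[[44.1,15.0,8],-22.2],[[44.1,15.0,8],-22.2],[[44.1,15.0,8],-22.2],[[44.1,15.0,8],-22.2],[[44.1,15.0,8],-22.2],[[44.1,15.0,8],-22.2],[[44.1,15.0,12],-22.2],[[44.1,15.0,14],-22.2],[[44.1,15.0,14],-22.2]]}}

```text
time_s: 3.9
tcp_pos: [0.5687, 0.3053, 0.0796]
ee_rot: [[0.998, 0.057, -0.006], [0.057, -0.998, -0.004], [-0.006, 0.004, -1.0]]
wrist_force: [-0.1, -0.2, -0.6]
gripper_width: 0.003
```

```bash
python3 -c "
from h import *
go((blk(30,80),.066,3.2),(blk(30,80),.062,3.2),(blk(-77,80),.06,3.2))"
```

```text
t 3.9 tcp [0.5687 0.3053 0.0796] yaw 3.3 tilt [-0.006 -0.004] F [-0.1 -0.2 -0.6] w 0.003 j [ 43.  31.  -6.  -0. -53.  51.]
[0.28, 0.03, 1.36] 0.1
[0.28, 0.03, 1.76] 0.1
[-10.41, 0.02, 2.02] 0.1
```

{"name": "carry_out", "arguments": {"steps": [[[0.3,0,1.0],0],[[0.3,0,1.4],0],[[0.3,0,1.6],0],[[0.3,0,1.7],0],[[0.3,0,1.8],0],[[0.3,0,1.8],0]]}}

```text
time_s: 4.5
tcp_pos: [0.572, 0.3057, 0.0625]
ee_rot: [[0.998, 0.057, -0.004], [0.057, -0.998, -0.003], [-0.004, 0.003, -1.0]]
wrist_force: [-0.9, 1.6, 2.2]
gripper_width: 0.006
```

Just touching. Press slightly more.

{"name": "carry_out", "arguments": {"steps": [[[0,0,0.1],0],[[0,0,0.1],0],[[0,0,0.1],0]]}}

```text
time_s: 4.8
tcp_pos: [0.5723, 0.3058, 0.0625]
ee_rot: [[0.998, 0.058, -0.003], [0.058, -0.998, -0.003], [-0.004, 0.002, -1.0]]
wrist_force: [-1.4, -0.6, 6.3]
gripper_width: 0.006
```

{"name": "carry_out", "arguments": {"steps": [[[-0.2,0,0.2],0],[[-0.8,0,0.2],0],[[-1.4,0,0.2],0],[[-2.0,0,0.2],0],[[-2.6,0,0.2],0],[[-3.2,0,0.2],0],[[-3.8,0,0.2],0],[[-4.4,0,0.2],0],[[-5.0,0,0.2],0],[[-5.6,0,0.2],0],[[-6.2,0,0.2],0],[[-6.8,0,0.2],0],[[-7.4,0,0.2],0],[[-8.0,0,0.2],0],[[-8.6,0,0.22],0],[[-9.2,0,0.22],0],[[-9.8,0,0.22],0],[[-10.4,0,0.22],0],[[-10.8,0,0.22],0],[[-10.8,0,0.2],0]]}}

```text
time_s: 6.8
tcp_pos: [0.4659, 0.3011, 0.0625]
ee_rot: [[0.998, 0.059, 0.001], [0.059, -0.998, 0.001], [0.001, -0.001, -1.0]]
wrist_force: [0.3, 1.1, 5.3]
gripper_width: 0.005
```

Run:
```python
from h import *
r.capture('top');print(rect('top','blank0',.062,5))
print([(np.round(d['centre'],3).tolist(),round(d['confidence'],2)) for d in r.place_of('top','blank0')])
r.capture('side');print(rect('side','blank0',.062,5))
print([(np.round(d['centre'],3).tolist(),round(d['confidence'],2)) for d in r.place_of('side','blank0')])
go((blk(70,0),.066,3.2))
```

```text
[(596, 147, [92.0, 47.0], 0.8, 0.97), (589, 225, [90.0, 45.0], 1.8, 0.84), (808, 56, [114.0, 58.0], 87.0, 0.67), (414, 298, [36.0, 45.0], 4.0, 0.59), (692, 469, [60.0, 114.0], 83.3, 0.56)]
[([0.442, 0.3, 0.062], 0.92), ([0.822, 0.052, -0.004], 0.91), ([0.594, 0.149, 0.059], 0.86), ([0.588, 0.22, 0.054], 0.77), ([0.704, 0.488, 0.003], 0.57)]
[(588, 225, [94.0, 48.0], 3.5, 0.85), (593, 145, [90.0, 43.0], 3.8, 0.85), (663, 371, [57.0, 106.0], 81.7, 0.6), (772, -17, [102.0, 54.0], 88.6, 0.56), (438, 296, [87.0, 47.0], 6.6, 0.49)]
[([0.825, 0.055, -0.0], 0.84), ([0.703, 0.492, -0.003], 0.81), ([0.441, 0.296, 0.06], 0.69), ([0.593, 0.146, 0.06], 0.67), ([0.509, -0.132, 0.005], 0.57), ([0.589, 0.225, 0.061], 0.52)]
t 7.1 tcp [0.4659 0.3011 0.0624] yaw 3.3 tilt [0.    0.001] F [-0.1  0.8  5.2] w 0.004 j [ 50.  25. -21.  -0. -44.  44.]
[14.54, 8.23, -0.36] 0.1
```

{"name": "carry_out", "arguments": {"gripper": 0.6, "steps": [[[0,0,-1],0],[[0,0,-4],0],[[0,0,-4],0],[[-5.3,0,-4],0],[[-5.3,0,-4],0],[[-5.3,0,-4],0],[[-5.3,0,-4],0]]}}

```text
time_s: 7.8
tcp_pos: [0.4136, 0.2985, 0.1027]
ee_rot: [[0.998, 0.059, 0.001], [0.059, -0.998, 0.002], [0.001, -0.002, -1.0]]
wrist_force: [0.3, -0.6, 0.1]
gripper_width: 0.555
```

```bash
python3 -c "
from h import *
go((blk(-129,80),.057,3.2))"
```

```text
t 7.8 tcp [0.4136 0.2985 0.1027] yaw 3.4 tilt [0.001 0.002] F [ 0.3 -0.6  0.1] w 0.555 j [ 54.  18. -25.   0. -47.  39.]
[-0.1, 0.23, 4.57] 0.2
```

{"name": "carry_out", "arguments": {"steps": [[[-0.1,0.2,0],0],[[-0.1,0.2,0],0],[[-0.1,0.2,0],0],[[-0.1,0.2,0],0],[[-0.1,0.2,1.5],0],[[-0.1,0.2,3],0],[[-0.1,0.2,4],0],[[-0.1,0.2,4.5],0],[[-0.1,0.2,4.6],0],[[-0.1,0.2,4.6],0]]}}

```text
time_s: 8.8
tcp_pos: [0.413, 0.2967, 0.0569]
ee_rot: [[0.998, 0.059, 0.002], [0.059, -0.998, 0.002], [0.002, -0.002, -1.0]]
wrist_force: [0.3, 0.7, 1.0]
gripper_width: 0.801
```

{"name": "carry_out", "arguments": {"gripper": -1, "steps": [[[0,0,0],0],[[0,0,0],0],[[0,0,0],0],[[0,0,0],0],[[0,0,0],0],[[0,0,0],0],[[0,0,0],0],[[0,0,0],0]]}}

```text
time_s: 9.6
tcp_pos: [0.413, 0.2967, 0.057]
ee_rot: [[0.998, 0.059, 0.002], [0.059, -0.998, 0.002], [0.002, -0.002, -1.0]]
wrist_force: [0.7, 0.9, 0.3]
gripper_width: 0.499
```

{"name": "carry_out", "arguments": {"steps": [[[0,0,-1],0],[[0,0,-2],0],[[0,0,-5],0],[[0,0,-9],0],[[0,0,-13],0],[[0,0,-13],0]]}}

```text
time_s: 10.2
tcp_pos: [0.4156, 0.2993, 0.1941]
ee_rot: [[0.998, 0.06, 0.012], [0.06, -0.998, 0.012], [0.013, -0.012, -1.0]]
wrist_force: [0.4, 0.2, 0.3]
gripper_width: 0.497
```

Run:
```python
from h import *
go(((.4815,-.135),.15,.4),((.4815,-.135),.009,.4))
im=r.capture('side')[:,:,::-1];cv2.imwrite('pics/s1.png',im)
```

```text
t 10.2 tcp [0.4156 0.2993 0.1941] yaw 3.4 tilt [0.012 0.012] F [0.4 0.2 0.3] w 0.497 j [ 54.  12. -18.   0. -59.  39.]
[3.91, 43.79, 3.96] 3.0
[3.73, 43.95, 18.06] 3.0
```

View pics/s1.png

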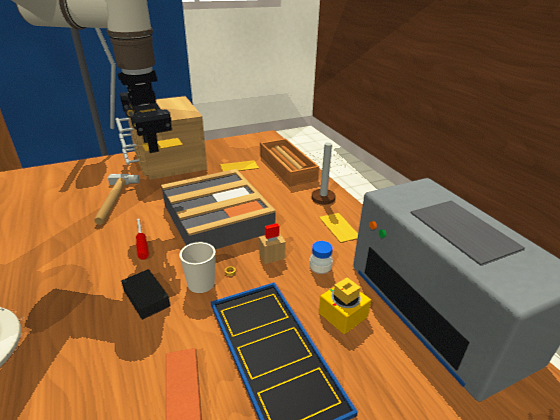

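{"name": "carry_out", "arguments": {"steps": [[[3.9,5,3],1],[[3.9,10,3],2],[[3.9,14,3],3],[[3.9,18,3],3],[[3.9,22,3],3],[[3.9,26,3],3],[[3.9,30,3],3],[[3.9,34,3],3],[[3.9,38,3],3],[[3.9,41,3],3],[[3.9,43,3],3],[[3.9,43.8,4],3],[[3.9,43.8,8],3],[[3.9,43.8,12],3],[[3.9,43.8,14],3],[[3.9,43.8,14],3],[[3.9,43.8,14],3]]}}

```text
time_s: 11.95
tcp_pos: [0.4797, -0.1354, 0.0474]
ee_rot: [[1.0, 0.008, 0.006], [0.008, -1.0, 0.008], [0.006, -0.008, -1.0]]
wrist_force: [1.0, 0.3, -0.0]
gripper_width: 0.497
```

Run:
```python
from h import *
go(((.4815,-.135),.009,.4))
r.capture('side');print([(np.round(d['centre'],3).tolist(),round(d['confidence'],2)) for d in r.place_of('side','blank0')])
r.capture('top');print([(np.round(d['centre'],3).tolist(),round(d['confidence'],2)) for d in r.place_of('top','blank0')])
```

```text
t 11.9 tcp [ 0.4797 -0.1354  0.0474] yaw 0.4 tilt [0.006 0.008] F [ 1.   0.3 -0. ] w 0.497 j [  3.  22. -30.  -1. -38.  88.]
[0.16, -0.01, 3.84] 0.0
[([0.512, -0.328, 0.012], 0.17)]
[([0.593, 0.148, 0.062], 0.87), ([0.823, 0.055, -0.004], 0.86), ([0.707, 0.49, 0.003], 0.74), ([0.588, 0.223, 0.058], 0.7)]
```

{"name": "carry_out", "arguments": {"steps": [[[0.15,0,1.5],0],[[0.15,0,3],0],[[0.15,0,3.7],0],[[0.15,0,3.9],0],[[0.15,0,3.95],0],[[0.15,0,3.95],0]]}}

```text
time_s: 12.75
tcp_pos: [0.4832, -0.1352, 0.0102]
ee_rot: [[1.0, 0.007, 0.011], [0.007, -1.0, 0.009], [0.011, -0.009, -1.0]]
wrist_force: [-0.6, 0.6, -1.3]
gripper_width: 0.502
```

{"name": "carry_out", "arguments": {"gripper": 0.38, "steps": [[[0,0,0],0],[[0,0,0],0],[[0,0,0],0],[[0,0,0],0],[[0,0,0],0],[[0,0,-1],0],[[0,0,-3],0],[[0,0,-6],0],[[0,0,-10],0],[[0,0,-12],0],[[0,0,-12],0]]}}

```text
time_s: 13.85
tcp_pos: [0.4842, -0.1364, 0.1344]
ee_rot: [[1.0, 0.008, 0.02], [0.008, -1.0, 0.008], [0.02, -0.008, -1.0]]
wrist_force: [0.4, -1.3, 0.2]
gripper_width: 0.689
```

Run:
```python
from h import *
go((blk(70,0),.12,3.2),(blk(70,0),.066,3.2))
r.capture('side');print([(np.round(d['centre'],3).tolist(),round(d['confidence'],2)) for d in r.place_of('side','blank0')])
r.capture('top');print([(np.round(d['centre'],3).tolist(),round(d['confidence'],2)) for d in r.place_of('top','blank0')])
```

```text
t 13.8 tcp [ 0.4842 -0.1364  0.1344] yaw 0.5 tilt [0.02  0.008] F [ 0.4 -1.3  0.2] w 0.689 j [  3.  15. -24.  -1. -50.  88.]
[13.42, -36.26, 2.0] -2.7
[13.31, -36.22, 7.4] -2.7
[([0.826, 0.058, -0.0], 0.83), ([0.512, -0.134, 0.006], 0.56), ([0.592, 0.146, 0.058], 0.39), ([0.506, -0.235, 0.009], 0.26)]
[([0.586, 0.222, 0.055], 0.93), ([0.822, 0.054, -0.004], 0.9), ([0.701, 0.489, 0.002], 0.69), ([0.591, 0.15, 0.06], 0.65)]
```

{"name": "carry_out", "arguments": {"gripper": -1, "steps": [[[2,-4.5,0],0],[[4,-9,0],-1],[[6,-13.5,0],-2],[[8,-18,0],-2.7],[[10,-22.5,0],-2.7],[[12,-27,0],-2.7],[[13.4,-31,0],-2.7],[[13.4,-34.5,0],-2.7],[[13.4,-36.2,1],-2.7],[[13.4,-36.2,4],-2.7],[[13.4,-36.2,6],-2.7],[[13.4,-36.2,6],-2.7],[[13.4,-36.2,6],-2.7],[[13.4,-36.2,6],-2.7]]}}

```text
time_s: 15.45
tcp_pos: [0.6136, 0.2271, 0.0747]
ee_rot: [[0.998, 0.054, 0.011], [0.054, -0.998, 0.009], [0.011, -0.009, -1.0]]
wrist_force: [0.3, 0.3, 0.5]
gripper_width: 0.003
```

Run:
```python
from h import *
go((blk(70,0),.061,3.2))
```

```text
t 15.4 tcp [0.6136 0.2271 0.0747] yaw 3.1 tilt [0.011 0.009] F [0.3 0.3 0.5] w 0.003 j [ 34.  32.  -6.  -0. -51.  59.]
[0.22, -0.01, 1.37] -0.1
```

{"name": "carry_out", "arguments": {"steps": [[[0.2,0,0.8],0],[[0.2,0,1.1],0],[[0.2,0,1.25],0],[[0.2,0,1.35],0],[[0.2,0,1.35],0]]}}

```text
time_s: 15.95
tcp_pos: [0.6159, 0.2272, 0.0626]
ee_rot: [[0.998, 0.054, 0.011], [0.054, -0.998, 0.009], [0.012, -0.009, -1.0]]
wrist_force: [-2.3, -0.8, 5.7]
gripper_width: 0.006
```

{"name": "carry_out", "arguments": {"steps": [[[-0.3,0,0.2],0.2],[[-1.1,0,0.19],0.2],[[-1.9,0,0.18],0.2],[[-2.7,0,0.17],0.2],[[-3.5,0,0.16],0.2],[[-4.3,0,0.15],0.2],[[-5.1,0,0.14],0.2],[[-5.9,0,0.13],0.2],[[-6.7,0,0.12],0.2],[[-7.5,0,0.11],0.2],[[-8.3,0,0.1],0.2],[[-9.1,0,0.09],0.2],[[-9.9,0,0.08],0.2],[[-10.7,0,0.07],0.2],[[-11.5,0,0.06],0.2],[[-12.3,0,0.05],0.2],[[-13.1,0,0.04],0.2],[[-13.9,0,0.03],0.2],[[-14.5,0,0.03],0.2],[[-14.5,0,0.03],0.2]]}}

```text
time_s: 17.95
tcp_pos: [0.472, 0.2206, 0.0625]
ee_rot: [[0.999, 0.052, 0.015], [0.052, -0.999, 0.012], [0.016, -0.011, -1.0]]
wrist_force: [-1.8, 0.5, 8.2]
gripper_width: 0.004
```

{"name": "carry_out", "arguments": {"gripper": 0.6, "steps": [[[0,0,-1],0],[[0,0,-4],0],[[0,0,-4],0],[[-5.3,0,-4],0],[[-5.3,0,-4],0],[[-5.3,0,-4],0],[[-5.3,0,-4],0],[[-5.3,0,-4],0],[[-5.3,0,-4],0]]}}

```text
time_s: 18.85
tcp_pos: [0.4191, 0.2176, 0.1016]
ee_rot: [[0.999, 0.052, 0.016], [0.052, -0.999, 0.012], [0.016, -0.011, -1.0]]
wrist_force: [-1.1, 0.1, -0.5]
gripper_width: 0.738
```

```bash
cat >> h.py <<'E'
def see():
    for c in('top','side'):
        r.capture(c);print(c,[(np.round(d['centre'],3).tolist(),round(d['confidence'],2)) for d in r.place_of(c,'blank0')],rect(c,'blank0',.062,6))
E
python3 - <<'E'
from h import *
see()
go((blk(-129,0),.057,3.2))
E
```

```text
top [([0.702, 0.49, 0.004], 0.84), ([0.593, 0.149, 0.061], 0.78), ([0.508, -0.136, 0.006], 0.75), ([0.824, 0.054, -0.005], 0.67), ([0.445, 0.218, 0.059], 0.52)] [(692, 470, [57.0, 113.0], 82.5, 0.91), (805, 55, [112.0, 63.0], 85.2, 0.8), (508, -126, [83.0, 42.0], 0.4, 0.61), (474, 220, [33.0, 43.0], 4.8, 0.59), (595, 146, [91.0, 49.0], 5.5, 0.57)]
side [([0.512, -0.137, 0.01], 0.95), ([0.592, 0.148, 0.059], 0.84), ([0.828, 0.058, -0.004], 0.77), ([0.7, 0.489, -0.0], 0.63), ([0.446, 0.217, 0.058], 0.55), ([0.505, 0.004, -0.006], 0.49)] [(591, 146, [87.0, 39.0], 5.6, 0.9), (493, -183, [83.0, 42.0], 0.1, 0.83), (443, 217, [91.0, 50.0], 8.4, 0.77), (773, -19, [107.0, 53.0], 86.3, 0.67), (664, 369, [61.0, 108.0], 82.3, 0.53)]
t 19.1 tcp [0.4186 0.2173 0.1015] yaw 3.0 tilt [0.015 0.012] F [ 1.3 -0.6 -0.1] w 0.795 j [ 47.  14. -31.   0. -44.  45.]
[-0.21, 0.14, 4.45] -0.2
```

{"name": "carry_out", "arguments": {"steps": [[[-0.1,0.1,1.5],0.2],[[-0.1,0.1,3],0.2],[[-0.1,0.1,4],0.2],[[-0.1,0.1,4.45],0.2],[[-0.1,0.1,4.45],0.2],[[-0.1,0.1,4.45],0.2]]}}

```text
time_s: 19.75
tcp_pos: [0.4186, 0.2171, 0.0573]
ee_rot: [[0.999, 0.049, 0.016], [0.049, -0.999, 0.012], [0.016, -0.012, -1.0]]
wrist_force: [0.3, 0.2, -0.8]
gripper_width: 0.799
```

{"name": "carry_out", "arguments": {"gripper": -1, "steps": [[[0,0,0],0],[[0,0,0],0],[[0,0,0],0],[[0,0,0],0],[[0,0,0],0],[[0,0,0],0],[[0,0,0],0],[[0,0,-0.5],0],[[0,0,-1.5],0],[[0,0,-3],0],[[0,0,-6],0],[[0,0,-10],0],[[0,0,-12],0],[[0,0,-12],0],[[0,0,-12],0]]}}

```text
time_s: 21.25
tcp_pos: [0.4162, 0.2153, 0.1774]
ee_rot: [[0.999, 0.048, 0.016], [0.048, -0.999, 0.013], [0.016, -0.012, -1.0]]
wrist_force: [-0.2, -0.1, -1.1]
gripper_width: 0.499
```

Run:
```python
from h import *
go(((.481,-.231),.055,.4))
```

```text
t 21.2 tcp [0.4162 0.2153 0.1774] yaw 2.8 tilt [0.016 0.013] F [-0.2 -0.1 -1.1] w 0.499 j [ 47.   9. -25.   0. -55.  45.]
[4.12, 45.04, 11.75] 2.4
```

{"name": "carry_out", "arguments": {"steps": [[[0.5,4,0],0],[[1,8,0],1],[[1.5,12,0],2],[[2,16,0],2.4],[[2.5,20,0],2.4],[[3,24,0],2.4],[[3.5,28,0],2.4],[[4,32,0],2.4],[[4.2,36,0],2.4],[[4.2,40,0],2.4],[[4.2,43,0],2.4],[[4.2,44.7,2],2.4],[[4.2,45,6],2.4],[[4.2,45,10],2.4],[[4.2,45,12],2.4],[[4.2,45,12],2.4],[[4.2,45,12],2.4],[[4.2,45,12],2.4]]}}

```text
time_s: 23.05
tcp_pos: [0.4827, -0.2307, 0.0535]
ee_rot: [[1.0, 0.007, 0.017], [0.007, -1.0, 0.012], [0.018, -0.012, -1.0]]
wrist_force: [0.8, 0.4, -1.4]
gripper_width: 0.502
```

Run:
```python
from h import *
go(((.482,-.231),.009,.4))
```

```text
t 23.1 tcp [ 0.4827 -0.2307  0.0535] yaw 0.4 tilt [0.017 0.012] F [ 0.8  0.4 -1.4] w 0.502 j [ -9.  24. -24.  -1. -41. 100.]
[-0.15, 0.09, 4.45] -0.0
```

{"name": "carry_out", "arguments": {"steps": [[[-0.1,0,1.5],0],[[-0.1,0,3],0],[[-0.1,0,4.1],0],[[-0.1,0,4.4],0],[[-0.1,0,4.5],0],[[-0.1,0,4.5],0]]}}

```text
time_s: 23.65
tcp_pos: [0.4831, -0.2302, 0.0091]
ee_rot: [[1.0, 0.007, 0.019], [0.007, -1.0, 0.012], [0.019, -0.012, -1.0]]
wrist_force: [-0.4, -0.5, -0.4]
gripper_width: 0.498
```

{"name": "carry_out", "arguments": {"gripper": 0.38, "steps": [[[0,0,0],0],[[0,0,0],0],[[0,0,0],0],[[0,0,0],0],[[0,0,0],0],[[0,0,-1],0],[[0,0,-3],0],[[0,0,-6],0],[[0,0,-10],0],[[0,0,-12],0],[[0,0,-12],0],[[0,0,-12],0]]}}

```text
time_s: 24.85
tcp_pos: [0.4806, -0.2315, 0.1297]
ee_rot: [[1.0, 0.007, 0.02], [0.007, -1.0, 0.012], [0.02, -0.012, -1.0]]
wrist_force: [0.3, -0.5, -1.5]
gripper_width: 0.691
```

Run:
```python
from h import *
see()
go((blk(69,-80),.12,3.2),(blk(69,-80),.075,3.2))
```

```text
top [([0.594, 0.149, 0.06], 0.79), ([0.704, 0.49, 0.001], 0.71), ([0.824, 0.053, -0.004], 0.6)] [(809, 55, [116.0, 60.0], 86.9, 0.94), (692, 471, [59.0, 114.0], 83.3, 0.82), (595, 145, [90.0, 47.0], 3.3, 0.7)]
side [([0.512, -0.137, 0.006], 0.9), ([0.509, -0.23, 0.006], 0.85), ([0.823, 0.058, -0.0], 0.79)] [(773, -17, [107.0, 55.0], 87.5, 0.84), (492, -268, [84.0, 44.0], 0.4, 0.75), (472, -183, [43.0, 40.0], 89.8, 0.69)]
t 25.1 tcp [ 0.4803 -0.2316  0.1281] yaw 0.4 tilt [0.016 0.013] F [-0.5 -0.3  0.7] w 0.69 j [ -9.  18. -20.  -1. -51. 100.]
[14.16, -37.79, 1.51] -2.8
[14.08, -37.73, 6.01] -2.8
```

{"name": "carry_out", "arguments": {"gripper": -1, "steps": [[[1.5,-4,0],0],[[3,-8,0],-1],[[4.5,-12,0],-2],[[6,-16,0],-2.8],[[7.5,-20,0],-2.8],[[9,-24,0],-2.8],[[10.5,-28,0],-2.8],[[12,-32,0],-2.8],[[14.1,-36,0],-2.8],[[14.1,-37.7,1],-2.8],[[14.1,-37.7,4],-2.8],[[14.1,-37.7,6],-2.8],[[14.1,-37.7,6],-2.8],[[14.1,-37.7,6],-2.8],[[14.1,-37.7,6],-2.8]]}}

```text
time_s: 26.65
tcp_pos: [0.6203, 0.1471, 0.0764]
ee_rot: [[0.998, 0.056, 0.019], [0.056, -0.998, 0.013], [0.019, -0.012, -1.0]]
wrist_force: [-0.1, 0.2, 1.0]
gripper_width: 0.004
```

Run:
```python
from h import *
go((blk(69,-80),.061,3.2))
```

```text
t 26.6 tcp [0.6203 0.1471 0.0764] yaw 3.2 tilt [0.019 0.013] F [-0.1  0.2  1. ] w 0.004 j [ 28.  30.  -9.  -0. -50.  66.]
[-0.12, -0.02, 1.54] 0.0
```

{"name": "carry_out", "arguments": {"steps": [[[-0.1,0,0.9],0],[[-0.1,0,1.2],0],[[-0.1,0,1.4],0],[[-0.1,0,1.5],0],[[-0.1,0,1.5],0]]}}

```text
time_s: 27.15
tcp_pos: [0.6198, 0.1471, 0.0626]
ee_rot: [[0.998, 0.057, 0.019], [0.056, -0.998, 0.013], [0.02, -0.012, -1.0]]
wrist_force: [-2.4, -0.6, 4.7]
gripper_width: 0.006
```

{"name": "carry_out", "arguments": {"steps": [[[-0.3,0,0.2],0],[[-1.1,0,0.19],0],[[-1.9,0,0.17],0],[[-2.7,0,0.16],0],[[-3.5,0,0.14],0],[[-4.3,0,0.13],0],[[-5.1,0,0.11],0],[[-5.9,0,0.1],0],[[-6.7,0,0.08],0],[[-7.5,0,0.07],0],[[-8.3,0,0.05],0],[[-9.1,0,0.04],0],[[-9.9,0,0.02],0],[[-10.7,0,0.01],0],[[-11.5,0,-0.01],0],[[-12.3,0,-0.02],0],[[-13.1,0,-0.04],0],[[-13.9,0,-0.05],0],[[-14.6,0,-0.06],0],[[-14.6,0,-0.06],0]]}}

```text
time_s: 29.15
tcp_pos: [0.4757, 0.1402, 0.0625]
ee_rot: [[0.998, 0.058, 0.025], [0.058, -0.998, 0.016], [0.026, -0.014, -1.0]]
wrist_force: [-1.8, 0.9, 10.2]
gripper_width: 0.006
```

{"name": "carry_out", "arguments": {"gripper": 0.6, "steps": [[[0,0,-1],0],[[0,0,-4],0],[[0,0,-4],0],[[-5.3,0,-4],0],[[-5.3,0,-4],0],[[-5.3,0,-4],0],[[-5.3,0,-4],0],[[-5.3,0,-4],0],[[-5.3,0,-4],0]]}}

```text
time_s: 30.05
tcp_pos: [0.4225, 0.1367, 0.1011]
ee_rot: [[0.998, 0.058, 0.025], [0.057, -0.998, 0.016], [0.026, -0.014, -1.0]]
wrist_force: [-0.3, -0.1, 0.1]
gripper_width: 0.733
```

Run:
```python
from h import *
see()
go((blk(-129,-80),.057,3.2))
```

```text
top [([0.512, -0.135, 0.008], 0.95), ([0.823, 0.056, -0.006], 0.92), ([0.702, 0.49, 0.002], 0.88), ([0.505, -0.232, 0.004], 0.58), ([0.452, 0.142, 0.062], 0.53)] [(505, -127, [88.0, 47.0], 0.8, 0.85), (507, -217, [85.0, 46.0], 0.4, 0.74), (481, 142, [30.0, 46.0], 0.4, 0.66), (807, 56, [114.0, 58.0], 86.9, 0.66), (692, 470, [58.0, 114.0], 82.6, 0.55)]
side [([0.51, -0.228, 0.009], 0.88), ([0.45, 0.137, 0.06], 0.76), ([0.829, 0.054, -0.003], 0.67), ([0.512, -0.133, 0.007], 0.66), ([0.702, 0.489, -0.002], 0.53)] [(772, -17, [109.0, 53.0], 86.4, 0.84), (493, -269, [83.0, 41.0], 0.1, 0.67), (493, -182, [43.0, 83.0], 88.8, 0.63), (668, 372, [68.0, 111.0], 84.2, 0.61), (450, 136, [91.0, 50.0], 4.6, 0.57)]
t 30.4 tcp [0.4219 0.1365 0.101 ] yaw 3.3 tilt [0.025 0.016] F [-0.4 -0.1 -0.7] w 0.798 j [ 39.  12. -35.   0. -42.  54.]
[-0.14, 0.07, 4.4] 0.1
```

{"name": "carry_out", "arguments": {"steps": [[[-0.1,0.05,1.5],0],[[-0.1,0.05,3],0],[[-0.1,0.05,4],0],[[-0.1,0.05,4.4],0],[[-0.1,0.05,4.4],0],[[-0.1,0.05,4.4],0]]}}

```text
time_s: 30.95
tcp_pos: [0.4224, 0.1368, 0.0574]
ee_rot: [[0.998, 0.058, 0.025], [0.058, -0.998, 0.016], [0.026, -0.015, -1.0]]
wrist_force: [-0.5, 0.5, 0.1]
gripper_width: 0.801
```

{"name": "carry_out", "arguments": {"gripper": -1, "steps": [[[0,0,0],0],[[0,0,0],0],[[0,0,0],0],[[0,0,0],0],[[0,0,0],0],[[0,0,0],0],[[0,0,0],0],[[0,0,-0.5],0],[[0,0,-1.5],0],[[0,0,-3],0],[[0,0,-6],0],[[0,0,-10],0],[[0,0,-12],0],[[0,0,-12],0],[[0,0,-12],0]]}}

```text
time_s: 32.45
tcp_pos: [0.4189, 0.1348, 0.1775]
ee_rot: [[0.998, 0.058, 0.025], [0.057, -0.998, 0.017], [0.026, -0.015, -1.0]]
wrist_force: [-0.1, -0.1, -1.1]
gripper_width: 0.5
```

Run:
```python
from h import *
go(((.480,-.325),.055,.4))
```

```text
t 32.5 tcp [0.4189 0.1348 0.1775] yaw 3.3 tilt [0.025 0.017] F [-0.1 -0.1 -1.1] w 0.5 j [ 39.   5. -29.   0. -54.  54.]
[3.14, 46.44, 11.62] 2.9
```

{"name": "carry_out", "arguments": {"steps": [[[0.5,4,0],0],[[1,8,0],1],[[1.5,12,0],2],[[2,16,0],2.9],[[2.5,20,0],2.9],[[3,24,0],2.9],[[3.1,28,0],2.9],[[3.1,32,0],2.9],[[3.1,36,0],2.9],[[3.1,40,0],2.9],[[3.1,43.5,0],2.9],[[3.1,46,2],2.9],[[3.1,46.4,6],2.9],[[3.1,46.4,10],2.9],[[3.1,46.4,12],2.9],[[3.1,46.4,12],2.9],[[3.1,46.4,12],2.9],[[3.1,46.4,12],2.9]]}}

```text
time_s: 34.25
tcp_pos: [0.4806, -0.3249, 0.0524]
ee_rot: [[1.0, 0.008, 0.027], [0.007, -1.0, 0.016], [0.027, -0.016, -1.0]]
wrist_force: [0.6, 0.6, -0.7]
gripper_width: 0.502
```

Run:
```python
from h import *
go(((.480,-.325),.009,.4))
```

```text
t 34.2 tcp [ 0.4806 -0.3249  0.0524] yaw 0.4 tilt [0.027 0.016] F [ 0.6  0.6 -0.7] w 0.502 j [-19.  27. -18.  -2. -44. 111.]
[-0.18, 0.07, 4.34] 0.0
```

{"name": "carry_out", "arguments": {"steps": [[[-0.1,0,1.5],0],[[-0.1,0,3],0],[[-0.15,0,4],0],[[-0.15,0,4.3],0],[[-0.15,0,4.4],0],[[-0.15,0,4.4],0]]}}

```text
time_s: 34.85
tcp_pos: [0.4808, -0.3244, 0.0091]
ee_rot: [[1.0, 0.008, 0.029], [0.008, -1.0, 0.015], [0.029, -0.015, -0.999]]
wrist_force: [0.5, 0.6, -1.8]
gripper_width: 0.497
```

{"name": "carry_out", "arguments": {"gripper": 0.38, "steps": [[[0,0,0],0],[[0,0,0],0],[[0,0,0],0],[[0,0,0],0],[[0,0,0],0],[[0,0,-1],0],[[0,0,-3],0],[[0,0,-6],0],[[0,0,-10],0],[[0,0,-14],0],[[0,0,-16],0],[[0,0,-16],0],[[0,0,-16],0]]}}

```text
time_s: 36.15
tcp_pos: [0.476, -0.3267, 0.1695]
ee_rot: [[1.0, 0.008, 0.029], [0.007, -1.0, 0.015], [0.03, -0.015, -0.999]]
wrist_force: [0.3, 0.2, -1.0]
gripper_width: 0.692
```

Run:
```python
from h import *
for c in('side','top'):
    im=r.capture(c)[:,:,::-1];cv2.imwrite(f'pics/t_{c}.png',im)
    print(c,[(np.round(d['centre'],3).tolist(),round(d['confidence'],2)) for d in r.place_of(c,'blank0')])
    print(rect(c,'blank0',.008,6),rect(c,'tray',.012),[np.round(d['centre'],4).tolist() for d in r.place_of(c,'key')+r.place_of(c,'holder')])
go(((.615,.016),.17,0),((.615,.016),.11,0))
```

```text
side [([0.826, 0.054, 0.001], 0.88), ([0.513, -0.132, 0.007], 0.72), ([0.509, -0.229, 0.009], 0.68), ([0.509, -0.325, 0.008], 0.68), ([0.702, 0.49, -0.002], 0.59)]
[(509, -325, [92.0, 47.0], 1.3, 0.89), (496, -137, [62.0, 45.0], 0.8, 0.84), (819, 46, [122.0, 62.0], 87.1, 0.84), (665, 480, [58.0, 50.0], 72.3, 0.64), (495, -231, [49.0, 63.0], 89.5, 0.55)] [(508, -235, [143.0, 316.0], 0.2, 0.95)] [[0.5115, -0.1336, 0.0048]]
top [([0.51, -0.135, 0.008], 0.92), ([0.824, 0.054, -0.004], 0.91), ([0.705, 0.488, 0.005], 0.8), ([0.509, -0.232, 0.0], 0.72), ([0.51, -0.137, 0.01], 0.59), ([0.615, 0.017, 0.034], 0.59)]
[(505, -224, [34.0, 84.0], 88.2, 0.84), (824, 55, [119.0, 60.0], 86.7, 0.83), (703, 487, [61.0, 120.0], 83.9, 0.63), (509, -135, [91.0, 46.0], 0.9, 0.61)] [(509, -149, [139.0, 150.0], 0.4, 0.92)] [[0.6135, 0.0097, 0.0333], [0.6158, 0.0143, 0.0041]]
t 36.8 tcp [ 0.4762 -0.3269  0.1688] yaw 0.4 tilt [0.028 0.015] F [-0.2  0.3  1. ] w 0.691 j [-19.  20. -11.  -2. -58. 110.]
[14.14, -34.17, 0.8] 0.4
[13.97, -34.08, 6.8] 0.4
```

View pics/t_top.png

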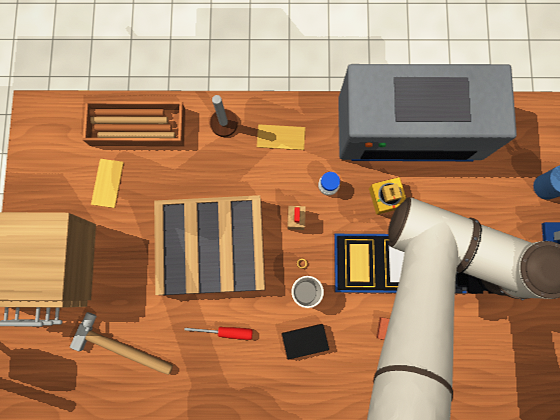

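Run:
```python
from h import *
print(w('top',[[342,158],[512,163]],0.03),w('side',[[358,270],[465,370]],0.02))
print('front top edge', w('side',[[362,196],[485,305]],.15),w('side',[[362,196],[485,305]],.2),w('top',[[340,145],[515,137]],.15),w('top',[[340,145],[515,137]],.2))
```

```text
[[ 0.76333344 -0.09629912]
 [ 0.75246382 -0.50953939]] [[ 0.75811445 -0.12418125]
 [ 0.7803235  -0.40345508]]
front top edge [[ 0.80668031 -0.03933543]
 [ 0.79239101 -0.38505638]] [[ 0.75188027 -0.10668047]
 [ 0.73920442 -0.41336498]] [[ 0.76142472 -0.07767579]
 [ 0.78136168 -0.46755291]] [[ 0.74688175 -0.07174385]
 [ 0.76597155 -0.44505444]]
```

View pics/t_side.png

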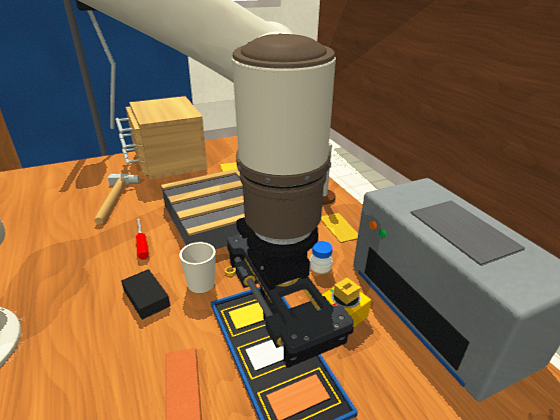

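{"name": "carry_out", "arguments": {"steps": [[[2,-4,-1],0],[[4,-8,-1],0.4],[[5.5,-12,-1],0.4],[[7,-16,-1],0.4],[[8.5,-20,0],0.4],[[10,-24,0],0.4],[[11.5,-28,0],0.4],[[13,-31,0],0.4],[[14,-34,1],0.4],[[14,-34.1,4],0.4],[[14,-34.1,6],0.4],[[14,-34.1,6.5],0.4],[[14,-34.1,6.5],0.4],[[14,-34.1,6.5],0.4]]}}

```text
time_s: 38.15
tcp_pos: [0.6161, 0.016, 0.1142]
ee_rot: [[1.0, 0.001, 0.03], [0.001, -1.0, 0.016], [0.03, -0.015, -0.999]]
wrist_force: [-0.1, -0.3, 0.6]
gripper_width: 0.689
```

Run:
```python
from h import *
go(((.615,.0165),.068,0.3))
im=r.capture('side')[:,:,::-1];cv2.imwrite('pics/k.png',cv2.resize(im[170:310,200:390],None,fx=4,fy=4,interpolation=2))
```

```text
t 38.1 tcp [0.6161 0.016  0.1142] yaw 0.0 tilt [0.03  0.016] F [-0.1 -0.3  0.6] w 0.689 j [ 16.  26. -10.  -0. -52.  74.]
[-0.26, 0.02, 4.62] -0.3
```

View pics/k.png

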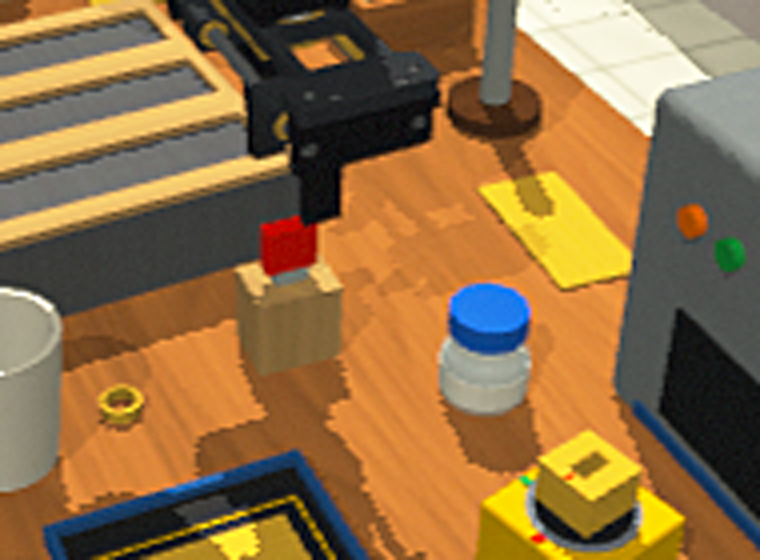

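{"name": "carry_out", "arguments": {"steps": [[[-0.15,0,1.5],0],[[-0.2,0,3],0],[[-0.25,0,4],0],[[-0.25,0,4.5],0],[[-0.25,0,4.6],0],[[-0.25,0,4.6],0]]}}

```text
time_s: 38.8
tcp_pos: [0.6157, 0.0167, 0.069]
ee_rot: [[0.999, 0.001, 0.032], [0.001, -1.0, 0.016], [0.032, -0.016, -0.999]]
wrist_force: [0.6, -0.1, 0.7]
gripper_width: 0.691
```

{"name": "carry_out", "arguments": {"gripper": -1, "steps": [[[0,0,0],0],[[0,0,0],0],[[0,0,0],0],[[0,0,0],0],[[0,0,0],0],[[0,0,0],0],[[0,0,0],0],[[0,0,0],0],[[0,0,0],0],[[0,0,0],0],[[0,0,0],0],[[0,0,0],0]]}}

```text
time_s: 40.0
tcp_pos: [0.6156, 0.0168, 0.069]
ee_rot: [[0.999, 0.001, 0.032], [0.001, -1.0, 0.016], [0.032, -0.016, -0.999]]
wrist_force: [0.8, -0.1, 0.3]
gripper_width: 0.138
```

{"name": "carry_out", "arguments": {"steps": [[[0.03,-0.02,-1],0],[[0.06,-0.03,-2],0],[[0.1,-0.05,-3],0],[[0.16,-0.08,-5],0],[[0.25,-0.12,-8],0],[[0.25,-0.12,-8],0],[[0.25,-0.12,-8],0]]}}

```text
time_s: 40.7
tcp_pos: [0.616, 0.0169, 0.1507]
ee_rot: [[0.999, 0.001, 0.035], [0.0, -1.0, 0.017], [0.035, -0.017, -0.999]]
wrist_force: [-0.9, 0.6, -0.9]
gripper_width: 0.139
```

Run:
```python
from h import *
go(((.6705,-.2045),.15,14),((.6705,-.2045),.12,14))
for c in('top','side'):
    im=r.capture(c);a=[(np.round(d['centre'],4).tolist(),round(d['confidence'],2)) for d in r.place_of(c,'slot')];print(a,[(np.round(d['centre'],4).tolist(),round(d['confidence'],2)) for d in r.place_of(c,'key')])
    a=ortho(im[:,:,::-1],c,.079,.645,.695,-.23,-.18,8000);cv2.imwrite(f'pics/o_{c}.png',a)
cv2.imwrite('pics/o.png',np.hstack([cv2.resize(cv2.imread(f'pics/o_{c}.png'),(400,400)) for c in('top','side')]))
```

```text
t 40.7 tcp [0.616  0.0169 0.1507] yaw 0.0 tilt [0.035 0.017] F [-0.9  0.6 -0.9] w 0.139 j [ 16.  23.  -8.  -0. -56.  74.]
[5.44, 22.14, -0.11] -14.0
[5.33, 22.19, 2.89] -14.0
[([0.669, -0.2049, 0.0806], 0.6), ([0.6156, 0.0145, 0.0031], 0.53)] [([0.5077, -0.2293, 0.0018], 0.37)]
[([0.6684, -0.2047, 0.0784], 0.75), ([0.5081, -0.3236, 0.0037], 0.39)] [([0.6149, 0.0173, 0.1082], 0.43), ([0.51, -0.23, 0.0046], 0.41)]
```

View pics/o.png

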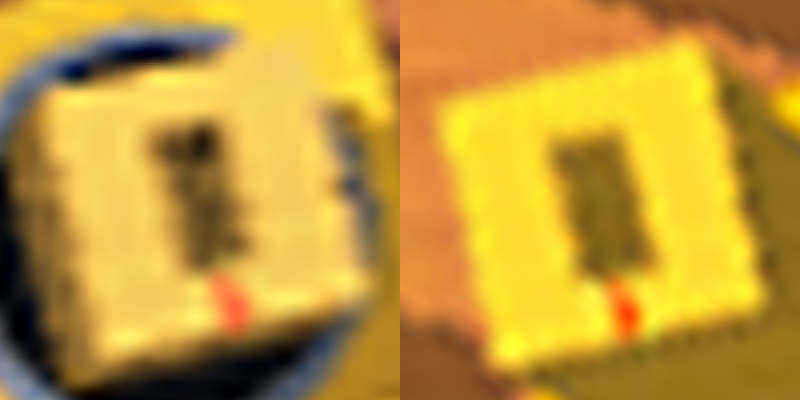

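{"name": "carry_out", "arguments": {"steps": [[[1,3,-0.5],0],[[2,6,-0.5],-4],[[3,9,-0.5],-8],[[4,12,-0.5],-13.5],[[5,15,-0.5],-13.5],[[5.4,18,-0.5],-13.5],[[5.4,20.5,-0.2],-13.5],[[5.4,22,0.5],-13.5],[[5.4,22.2,1.5],-13.5],[[5.4,22.2,2],-13.5],[[5.4,22.2,2],-13.5],[[5.4,22.2,2],-13.5],[[5.4,22.2,2],-13.5]]}}

```text
time_s: 42.3
tcp_pos: [0.6704, -0.2041, 0.127]
ee_rot: [[0.971, 0.236, 0.031], [0.235, -0.972, 0.015], [0.034, -0.007, -0.999]]
wrist_force: [-0.1, -0.0, -0.8]
gripper_width: 0.134
```

Run:
```python
from h import *
go(((.6708,-.2057),.124,13.5),((.6708,-.2057),.117,13.5),((.6708,-.2057),.098,13.5))
im=r.capture('side')[:,:,::-1];cv2.imwrite('pics/k2.png',cv2.resize(im[220:350,250:430],None,fx=4,fy=4,interpolation=2))
```

```text
t 42.3 tcp [ 0.6704 -0.2041  0.127 ] yaw 13.6 tilt [0.031 0.015] F [-0.1 -0.  -0.8] w 0.134 j [ -4.  33.   4.  -1. -60. 108.]
[-0.01, 0.17, 0.3] 0.1
[-0.03, 0.17, 1.0] 0.1
[-0.1, 0.19, 2.9] 0.1
```

View pics/k2.png

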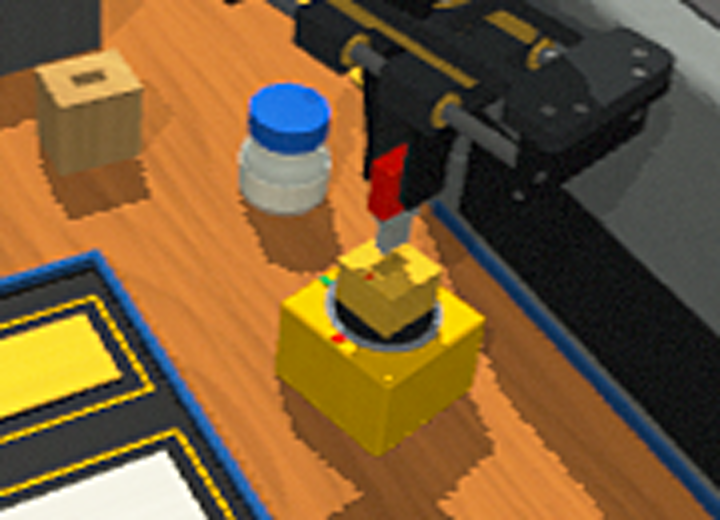

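{"name": "carry_out", "arguments": {"steps": [[[0,0.17,0.3],0],[[-0.02,0.17,0.6],0],[[-0.03,0.17,0.9],0],[[-0.04,0.17,1.1],0],[[-0.04,0.17,1.25],0],[[-0.05,0.17,1.4],0],[[-0.05,0.17,1.4],0]]}}

```text
time_s: 43.05
tcp_pos: [0.6706, -0.2059, 0.1128]
ee_rot: [[0.971, 0.235, 0.031], [0.235, -0.972, 0.015], [0.034, -0.008, -0.999]]
wrist_force: [0.1, -0.4, -0.9]
gripper_width: 0.137
```

{"name": "carry_out", "arguments": {"steps": [[[-0.01,0,0.3],0],[[-0.02,0.01,0.6],0],[[-0.03,0.01,0.9],0],[[-0.04,0.01,1.2],0],[[-0.04,0.01,1.4],0],[[-0.05,0.01,1.5],0],[[-0.05,0.01,1.55],0],[[-0.05,0.01,1.55],0]]}}

```text
time_s: 43.85
tcp_pos: [0.6706, -0.2058, 0.0979]
ee_rot: [[0.971, 0.236, 0.031], [0.235, -0.972, 0.015], [0.034, -0.007, -0.999]]
wrist_force: [-1.3, 0.8, 3.8]
gripper_width: 0.138
```

{"name": "carry_out", "arguments": {"steps": [[[0,0,0],4],[[0,0,0],8],[[0,0,0],12],[[0,0,0],16],[[0,0,0],20],[[0,0,0],24],[[0,0,0],28],[[0,0,0],32],[[0,0,0],36],[[0,0,0],40],[[0,0,0],40]]}}

```text
time_s: 44.95
tcp_pos: [0.6707, -0.206, 0.098]
ee_rot: [[0.896, -0.444, 0.031], [-0.444, -0.896, 0.015], [0.022, -0.027, -0.999]]
wrist_force: [-0.0, 0.0, 2.1]
gripper_width: 0.137
```

Run:
```python
from h import *
go();print(np.round(r.sense()['moment'],2))
im=r.capture('side')[:,:,::-1];cv2.imwrite('pics/k3.png',cv2.resize(im[150:350,260:530],None,fx=2.9,fy=2.9,interpolation=2))
```

```text
t 45.0 tcp [ 0.6707 -0.206   0.098 ] yaw -26.4 tilt [0.031 0.015] F [-0.   0.   2.1] w 0.137 j [ -4.  34.   3.  -1. -57.  69.]
[-0.08  0.24  0.04]
```

View pics/k3.png

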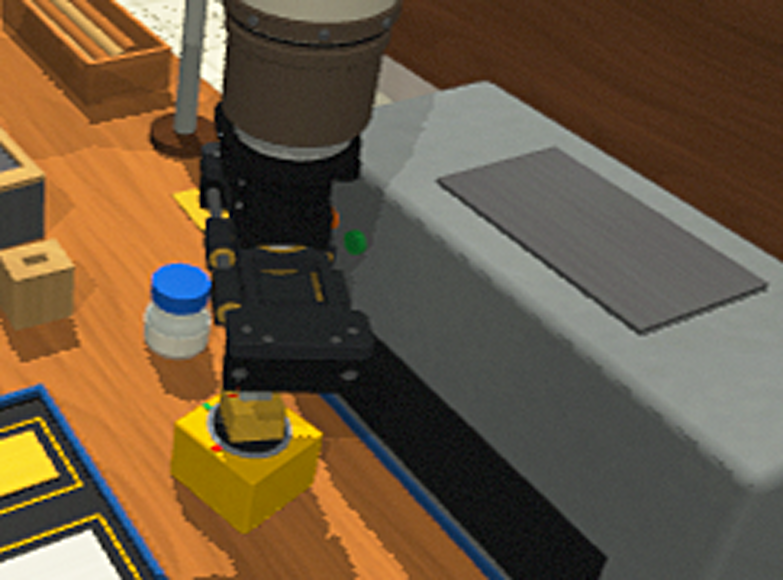

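{"name": "carry_out", "arguments": {"steps": [[[0,0,0],2],[[0,0,0],3],[[0,0,0],4],[[0,0,0],5],[[0,0,0],5]]}}

```text
time_s: 45.5
tcp_pos: [0.6706, -0.2061, 0.098]
ee_rot: [[0.854, -0.519, 0.031], [-0.52, -0.854, 0.015], [0.019, -0.029, -0.999]]
wrist_force: [-1.5, 0.2, 1.5]
gripper_width: 0.133
```

{"name": "carry_out", "arguments": {"steps": [[[0,0,0],1],[[0,0,0],2],[[0,0,0],3],[[0,0,0],3]]}}

```text
time_s: 45.9
tcp_pos: [0.6706, -0.2061, 0.0981]
ee_rot: [[0.826, -0.564, 0.031], [-0.564, -0.826, 0.015], [0.018, -0.03, -0.999]]
wrist_force: [-1.4, -0.0, 2.0]
gripper_width: 0.133
```

{"name": "carry_out", "arguments": {"steps": [[[0,0,0],1],[[0,0,0],2],[[0,0,0],3],[[0,0,0],3]]}}

```text
time_s: 46.3
tcp_pos: [0.6706, -0.2062, 0.098]
ee_rot: [[0.795, -0.606, 0.031], [-0.607, -0.795, 0.015], [0.016, -0.031, -0.999]]
wrist_force: [-0.7, -0.6, 2.4]
gripper_width: 0.137
```

{"name": "carry_out", "arguments": {"steps": [[[0,0,0],1],[[0,0,0],2],[[0,0,0],2]]}}

```text
time_s: 46.6
tcp_pos: [0.6705, -0.2062, 0.0981]
ee_rot: [[0.773, -0.634, 0.031], [-0.635, -0.773, 0.015], [0.015, -0.031, -0.999]]
wrist_force: [-1.2, -0.7, 1.5]
gripper_width: 0.134
```

{"name": "carry_out", "arguments": {"steps": [[[0,0,0],1],[[0,0,0],2],[[0,0,0],2]]}}

```text
time_s: 46.9
tcp_pos: [0.6705, -0.2062, 0.0981]
ee_rot: [[0.749, -0.661, 0.031], [-0.662, -0.749, 0.015], [0.014, -0.032, -0.999]]
wrist_force: [-1.1, -0.9, 0.8]
gripper_width: 0.141
```

{"name": "carry_out", "arguments": {"steps": [[[0,0,0],1],[[0,0,0],2],[[0,0,0],2]]}}

```text
time_s: 47.2
tcp_pos: [0.6704, -0.2062, 0.098]
ee_rot: [[0.726, -0.687, 0.031], [-0.688, -0.726, 0.015], [0.012, -0.032, -0.999]]
wrist_force: [-1.2, -0.9, 1.3]
gripper_width: 0.134
```

{"name": "carry_out", "arguments": {"steps": [[[0,0,0],1],[[0,0,0],2],[[0,0,0],2]]}}

```text
time_s: 47.5
tcp_pos: [0.6704, -0.2063, 0.0981]
ee_rot: [[0.701, -0.713, 0.031], [-0.713, -0.701, 0.015], [0.011, -0.032, -0.999]]
wrist_force: [-1.0, -0.5, 1.7]
gripper_width: 0.135
```

{"name": "carry_out", "arguments": {"steps": [[[0,0,0],1],[[0,0,0],2],[[0,0,0],2]]}}

```text
time_s: 47.8
tcp_pos: [0.6703, -0.2064, 0.098]
ee_rot: [[0.675, -0.737, 0.031], [-0.738, -0.675, 0.015], [0.01, -0.032, -0.999]]
wrist_force: [-1.5, -0.5, 1.4]
gripper_width: 0.14
```

Run:
```python
from h import *
go();print(np.round(r.sense()['moment'],2))
im=r.capture('top')[:,:,::-1];cv2.imwrite('pics/k4.png',cv2.resize(im[60:260,300:540],None,fx=3,fy=3,interpolation=2))
```

```text
t 47.8 tcp [ 0.6703 -0.2064  0.098 ] yaw -47.5 tilt [0.031 0.015] F [-1.5 -0.5  1.4] w 0.14 j [ -4.  34.   3.  -1. -57.  47.]
[-0.33  0.54  0.02]
```

View pics/k4.png

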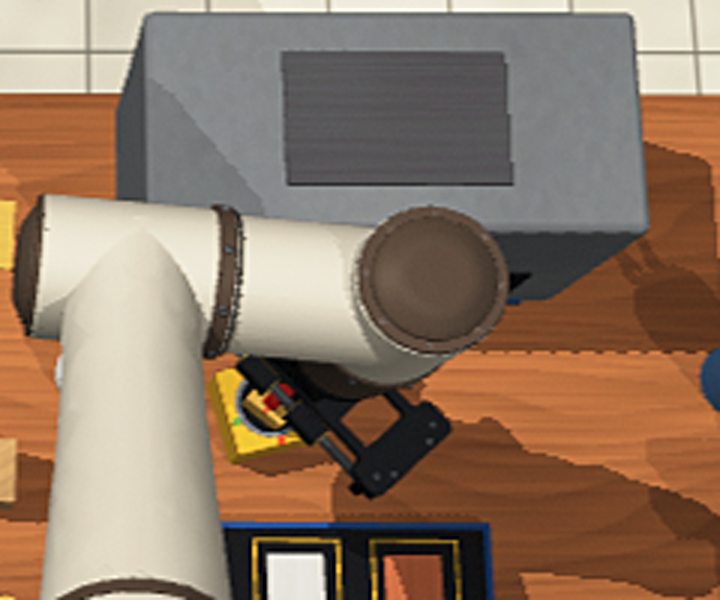

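{"name": "carry_out", "arguments": {"steps": [[[0,0,0],1],[[0,0,0],2],[[0,0,0],2]]}}

```text
time_s: 48.15
tcp_pos: [0.6703, -0.2064, 0.0981]
ee_rot: [[0.649, -0.76, 0.031], [-0.761, -0.649, 0.015], [0.009, -0.033, -0.999]]
wrist_force: [-1.5, -0.9, 1.5]
gripper_width: 0.135
```

{"name": "carry_out", "arguments": {"steps": [[[0,0,0],1],[[0,0,0],2],[[0,0,0],2]]}}

```text
time_s: 48.45
tcp_pos: [0.6703, -0.2064, 0.0981]
ee_rot: [[0.621, -0.783, 0.031], [-0.784, -0.621, 0.015], [0.008, -0.033, -0.999]]
wrist_force: [-1.3, -1.2, 1.8]
gripper_width: 0.132
```

{"name": "carry_out", "arguments": {"steps": [[[0,0,0],1],[[0,0,0],2],[[0,0,0],2]]}}

```text
time_s: 48.75
tcp_pos: [0.6702, -0.2064, 0.0981]
ee_rot: [[0.593, -0.805, 0.03], [-0.805, -0.593, 0.015], [0.006, -0.033, -0.999]]
wrist_force: [-2.0, -1.5, 2.0]
gripper_width: 0.129
```

Run:
```python
from h import *
go();print(np.round(r.sense()['moment'],2))
```

```text
t 48.8 tcp [ 0.6702 -0.2064  0.0981] yaw -53.6 tilt [0.03  0.015] F [-2.  -1.5  2. ] w 0.129 j [ -4.  34.   3.  -1. -57.  41.]
[-0.43  0.52  0.03]
```

{"name": "carry_out", "arguments": {"steps": [[[0,0,0],1],[[0,0,0],2],[[0,0,0],3],[[0,0,0],3]]}}

```text
time_s: 49.15
tcp_pos: [0.6701, -0.2064, 0.0981]
ee_rot: [[0.55, -0.835, 0.03], [-0.835, -0.55, 0.015], [0.004, -0.033, -0.999]]
wrist_force: [-2.1, -0.6, 1.4]
gripper_width: 0.133
```

{"name": "carry_out", "arguments": {"steps": [[[0,0,0],1],[[0,0,0],2],[[0,0,0],3],[[0,0,0],3]]}}

```text
time_s: 49.55
tcp_pos: [0.6699, -0.2064, 0.0981]
ee_rot: [[0.505, -0.863, 0.03], [-0.863, -0.505, 0.015], [0.003, -0.033, -0.999]]
wrist_force: [-3.4, -0.6, 2.9]
gripper_width: 0.134
```

{"name": "carry_out", "arguments": {"steps": [[[0,0,0],1],[[0,0,0],2],[[0,0,0],3],[[0,0,0],3]]}}

```text
time_s: 49.95
tcp_pos: [0.6696, -0.2063, 0.0981]
ee_rot: [[0.458, -0.888, 0.029], [-0.889, -0.458, 0.015], [0.0, -0.033, -0.999]]
wrist_force: [-5.0, 0.6, 3.1]
gripper_width: 0.135
```

Run:
```python
from h import *
go();print(np.round(r.sense()['moment'],2))
```

```text
t 50.0 tcp [ 0.6696 -0.2063  0.0981] yaw -62.7 tilt [0.029 0.015] F [-5.   0.6  3.1] w 0.135 j [ -4.  34.   3.  -1. -57.  32.]
[-0.29  0.83  0.35]
```

{"name": "carry_out", "arguments": {"steps": [[[0,0,0],1],[[0,0,0],2],[[0,0,0],2]]}}

```text
time_s: 50.25
tcp_pos: [0.6693, -0.206, 0.0981]
ee_rot: [[0.426, -0.904, 0.029], [-0.905, -0.426, 0.015], [-0.001, -0.033, -0.999]]
wrist_force: [-6.1, 1.4, 2.1]
gripper_width: 0.133
```

Run:
```python
from h import *
go();print(np.round(r.sense()['moment'],2))
im=r.capture('side')[:,:,::-1];cv2.imwrite('pics/k5.png',cv2.resize(im[190:340,290:450],None,fx=4,fy=4,interpolation=2))
```

```text
t 50.2 tcp [ 0.6693 -0.206   0.0981] yaw -64.8 tilt [0.029 0.015] F [-6.1  1.4  2.1] w 0.133 j [ -4.  34.   3.  -1. -57.  30.]
[-0.14  0.79  0.33]
```

View pics/k5.png

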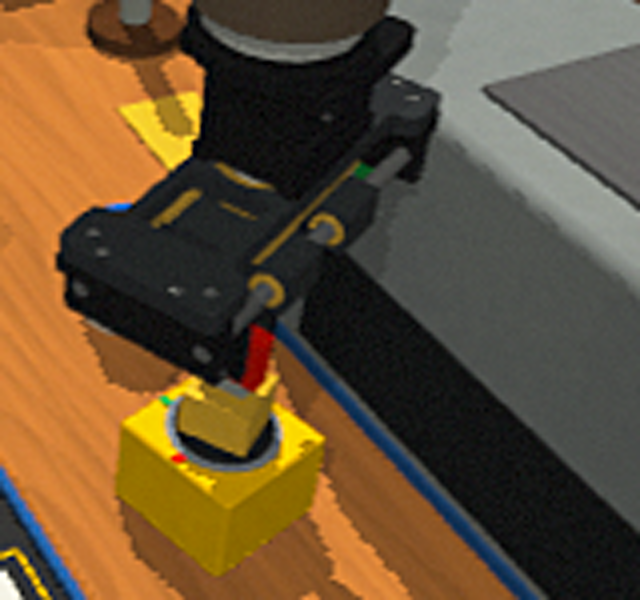

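{"name": "carry_out", "arguments": {"steps": [[[0,0,0],1],[[0,0,0],2],[[0,0,0],2]]}}

```text
time_s: 50.6
tcp_pos: [0.6691, -0.2059, 0.0981]
ee_rot: [[0.394, -0.919, 0.029], [-0.919, -0.394, 0.015], [-0.003, -0.033, -0.999]]
wrist_force: [-5.2, 0.5, 2.6]
gripper_width: 0.14
```

{"name": "carry_out", "arguments": {"steps": [[[0,0,0],1],[[0,0,0],2],[[0,0,0],2]]}}

```text
time_s: 50.9
tcp_pos: [0.6691, -0.2058, 0.0981]
ee_rot: [[0.361, -0.932, 0.029], [-0.933, -0.361, 0.015], [-0.004, -0.033, -0.999]]
wrist_force: [-5.1, -0.0, 2.1]
gripper_width: 0.134
```

Run:
```python
from h import *
go();print(np.round(r.sense()['moment'],2))
```

```text
t 50.9 tcp [ 0.6691 -0.2058  0.0981] yaw -68.8 tilt [0.029 0.015] F [-5.1 -0.   2.1] w 0.134 j [ -4.  34.   2.  -1. -57.  26.]
[-0.44  0.5   0.4 ]
```

{"name": "carry_out", "arguments": {"gripper": -0.1, "steps": [[[0,0,0],0],[[0,0,0],0],[[0,0,0],0],[[0,0,0],0],[[0,0,0],0],[[0,0,0],0],[[0,-0.03,-1],0],[[-0.01,-0.07,-2],0],[[-0.02,-0.13,-4],0],[[-0.03,-0.23,-7],0],[[-0.04,-0.37,-11],0],[[-0.05,-0.5,-15],0],[[-0.05,-0.5,-15],0]]}}

```text
time_s: 52.2
tcp_pos: [0.6733, -0.207, 0.2581]
ee_rot: [[0.361, -0.931, 0.047], [-0.932, -0.361, 0.011], [0.007, -0.048, -0.999]]
wrist_force: [-0.3, -0.3, 0.0]
gripper_width: 0.447
```

Run:
```python
from h import *
go(((.5,.0),.26,-30))
for c in('top','side'):
    im=r.capture(c);print([(np.round(d['centre'],4).tolist(),round(d['confidence'],2)) for d in r.place_of(c,'key')],rect(c,'key',.117))
    if c=='side':cv2.imwrite('pics/o2.png',cv2.resize(im[230:350,280:440,::-1],None,fx=4,fy=4,interpolation=2))
```

```text
t 52.2 tcp [ 0.6733 -0.207   0.2581] yaw -68.8 tilt [0.047 0.011] F [-0.3 -0.3  0. ] w 0.447 j [ -4.  28.  15.  -1. -74.  26.]
[-25.56, 8.65, -0.78] -38.8
[([0.6685, -0.2063, 0.0614], 0.52)] [(668, -200, [12.0, 33.0], 26.9, 0.4)]
[([0.6136, 0.0204, -0.0021], 0.63), ([0.672, -0.2059, 0.0616], 0.62)] [(658, -219, [56.0, 30.0], 55.8, 0.7)]
```

View pics/o2.png

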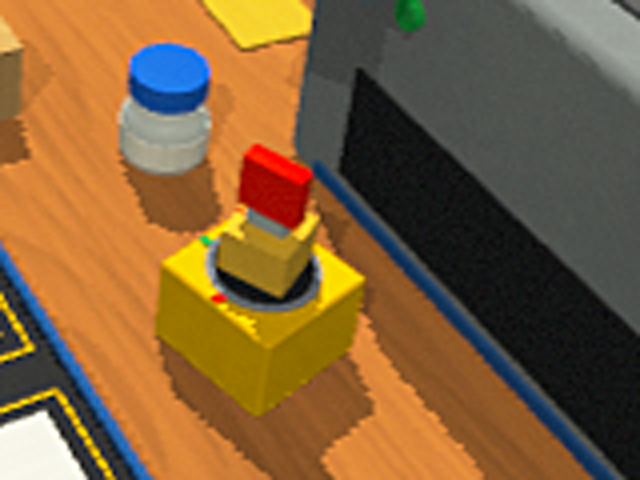

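{"name": "carry_out", "arguments": {"steps": [[[-4,1.3,-2],0],[[-8,2.6,-2],-5],[[-12,4,-2],-10],[[-16,5.3,-2],-15],[[-20,6.6,-2],-20],[[-24,8,-2],-25],[[-26,8.6,-2],-30],[[-26,8.6,-2],-30],[[-26,8.6,-2],-30]]}}

```text
time_s: 53.4
tcp_pos: [0.4943, 0.0056, 0.2651]
ee_rot: [[0.779, -0.627, 0.027], [-0.627, -0.778, 0.016], [0.011, -0.029, -1.0]]
wrist_force: [0.4, 0.4, 0.2]
gripper_width: 0.452
```

Run:
```python
from h import *
go()
o=[]
for c in('top','side'):
    im=r.capture(c);print(c,'key',rect(c,'key',.117),'slot',rect(c,'slot',.079))
    print([(np.round(d['centre'],3).tolist(),round(d['confidence'],2)) for d in r.place_of(c,'blank0')])
    o.append(cv2.resize(ortho(im[:,:,::-1],c,.079,.635,.705,-.24,-.17,5700),(400,400)))
    for t in('ring','cup','jar'):print(t,[(np.round(d['centre'],3).tolist(),round(d['confidence'],2)) for d in r.place_of(c,t)][:1])
cv2.imwrite('pics/o3.png',np.hstack(o))
```

```text
t 53.4 tcp [0.4943 0.0056 0.2651] yaw -38.9 tilt [0.027 0.016] F [0.4 0.4 0.2] w 0.452 j [ 19.   7. -14.  -0. -68.  32.]
top key [] slot [(665, -199, [46.0, 47.0], 31.7, 0.65)]
[([0.507, -0.236, -0.0], 0.97), ([0.825, 0.055, -0.0], 0.94), ([0.707, 0.487, 0.003], 0.91), ([0.512, -0.139, 0.006], 0.67), ([0.51, -0.137, 0.007], 0.63), ([0.508, -0.318, 0.005], 0.6)]
ring []
cup [([0.44, -0.01, 0.002], 0.7)]
jar [([0.699, -0.064, 0.001], 0.55)]
side key [(519, 104, [218.0, 305.0], 2.5, 0.73), (657, -220, [54.0, 30.0], 48.6, 0.54)] slot [(656, -222, [58.0, 44.0], 52.6, 0.73)]
[([0.509, -0.325, 0.005], 0.82), ([0.699, 0.49, -0.001], 0.8), ([0.511, -0.229, 0.007], 0.74), ([0.824, 0.054, -0.002], 0.56)]
ring [([0.505, 0.006, -0.003], 0.62)]
cup [([0.442, -0.006, 0.002], 0.56)]
jar [([0.7, -0.063, 0.002], 0.63)]
```

View pics/o3.png

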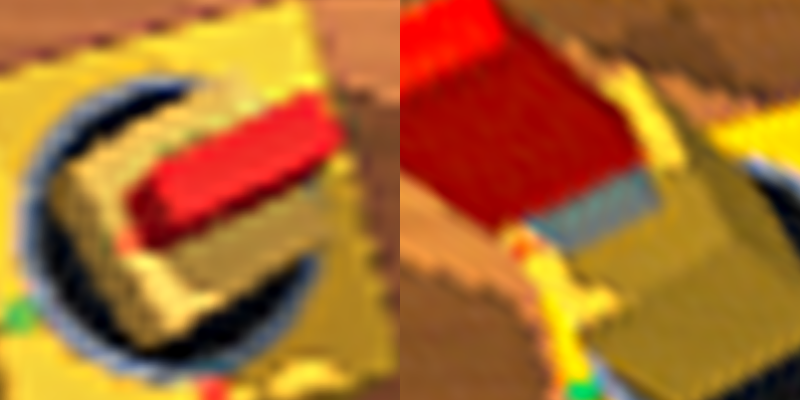

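```bash
python3 -c "
from station import r
print(r.finish_job(), r.sense()['time_s'])"
```

```text
the job is handed in; nothing more can be done
the job is handed in; nothing more can be done
```

I loaded all three blanks (brass, silver, copper) into the tray, one to each outline. The red key is home in the switch and turned clockwise to its stop. I handed the job in at about 54 s; it reports no verdict.

- **Blanks:** the last camera readings put them at about (0.511, -0.138), (0.509, -0.232) and (0.509, -0.322). I took the outline centres as x = 0.509 and y = -0.135, -0.230 and -0.325, so each is within about 3 mm on average. Single readings differed by up to 7 mm. The last direct look at their angle, before the key work, showed them turned by only 1–2°.
- **Key and switch:** the steel shoulder sits at the slot mouth. From the picture, the mark and edge on the barrel show a turn of about 76°, or 1.3 rad. The network put the key tip at 61 mm, where fully home is 59 mm, so its depth is confirmed to about its 4 mm accuracy only.
- **Cup, jar and ring:** they read within 3 mm or so of where they started, which is within the network's accuracy. In the last check the top camera did not find the ring; the side camera did.
- **Failed or unclear checks:** in the last check the top camera also missed the key, and the side camera's best key guess was plainly wrong. Near the end of the key turn, a sideways force of up to 6 N appeared. I could not tell whether that was the gripper lightly touching the machine housing or the stop itself. It is well under the 40 N limit.

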